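# Load the specimen carrier and hold it level over the check-in cradle

### The arm

A 6-joint arm with a two-finger parallel gripper is mounted at the origin on a cart in front of the work surface, level with it; the furniture and walls round the work are solid. World frame = base frame: x ahead of the robot, y to its left, z up, the work surface at z = 0. Lengths are in m, angles in rad, forces in N, time in s.
With the tool pointing down it reaches from about 0.4 to 0.825 m from the base axis. Payload 7 kg.
Tool frame: the origin (TCP) lies at the very end of the fingers, on their centre line; the grasp point (between the pads) lies 19 mm behind it; x points along the fingers, y is the direction in which the jaws open and shut, and the axes are right-handed (so a half turn about x gives the same grasp; the last joint's range is limited). The gripper opens to 88 mm and grips with 3 to 60 N. Pads are 19 mm wide; open, the fingers measure 130 mm over their backs; the gripper's body (78 mm by 193 mm) begins 47 mm behind the grasp point.
Start: joints at [-0.844, 0.359, 0.012, 0, -1.224, -0.288], TCP at [0.287, -0.611, 0.227] pointing down, gripper open.
Joint ranges: [-3.07, 3.07], [-1.43, 2.12], [-1.02, 1.25], [-3.03, 1.67], [-3.05, -0], [-3.03, 3.03]. Speed limits (rad/s): [2.39, 2.39, 3.01, 3.14, 3.14, 3.14].

### API

Orientations are given as [roll, pitch, yaw] about the fixed x, y, z axes, in that order (R = Rz(yaw) Ry(pitch) Rx(roll)).
In Python, from station import arm, cams gives the robot as it stands. The module is installed in compiled form; this text tells all that it offers.
- The arm moves only by the tool carry_out, never from a script. Its argument "deltas" is a list of rows, each a list of 6 numbers: the shift along the tool's x, y, z in units of 0.04 m (1.0 is 0.04 m), then the turn, a rotation vector about the tool's x, y, z in units of 4 degrees (1.0 is 4 degrees). In form: [[tx, ty, tz, ax, ay, az], ...]. A call has 1 to 5 rows; each row shifts and turns the pose as measured when the row begins, along the tool's axes as they then stand; what a row does not reach is not made up. A row lasts 1/10 s, in which the tool goes at most 50 mm and 8.59 degrees, less where a joint would pass 70% of its speed; a pose out of reach is approached as far as the arm can. A call with a number of a shift or a turn outside -1 to 1 is refused whole. A call with a gripper value outside its range is refused whole. "hand" is the closure, from 0 (fully open) to 1 (shut), set as the call begins (left out, the last holds). The fingers move at their own pace and stop on an object; "newtons" is the grip in N (left out, the last holds). Time passes only in rows, so rows that do not move let the fingers close. It gives the time, the measured TCP pose, the force and the opening at its end, in the units of the state.
- arm.get_state(): the state, without advancing time (a new reading comes with each control period).
- cams.grab_frame(name): name is "scene" or "top" or "wrist"; returns a dict with "pixels" (400x640x3 uint8, red, green, blue), "fx", "fy", "cx", "cy" (pixels), "k1" (the pictures are not rectified: a ray, as slopes to the right and down, at radius r is drawn at 1 + k1 r^2 times it, then the intrinsics apply), "T" (4x4, takes a point from camera to world coordinates); the wrist camera has in their place "hand_eye" (4x4, takes a point from camera to tool coordinates, whose origin is the TCP and whose axes are the tool frame's). Camera axes: x right, y up, looking along -z (the intrinsics and any distortion apply to the point x, -y, -z); pixel columns grow to the right and rows downward; lengths in m; the calibration is good to about 2 mm. A picture is of the moment at which its call begins: read the wrist's pose just before it. There is no depth.
- arm.job_done(): hands the job in, once; it reports no verdict.
The state is a dict: "t": time; "q": joint angles; "qd": joint speeds; "joint_efforts": joint torques, N m; "eef_pos": TCP position; "ee_rot": TCP orientation; "force": force on the tool from outside, world axes, zero at the start; "moment": the same for the moment, N m; "width": finger opening in m.
Only numpy, scipy, OpenCV 4.12 (cv2) and the standard library are available. Lean on these libraries where they do the work, as an engineer would, in place of code of your own. Each camera call takes 0.05 s, during which the arm holds its last target.

### The job

Stand the yellow-capped specimen pot and the small white dropper bottle upright in their cells of the teal carrier, one in each. Then take the carrier by its black grip rail at the point where the loaded carrier balances, lift it without letting it tip, and hold it level a few centimetres (about 3 to 6) above the white check-in cradle, centred and squared up over the cradle's bed with the pot end over the dark scan window, so that the code on its underside can be read. Finish while still holding it there; do not set it down, and leave the other things on the bench alone.

Things in the scene. Friction and masses are not known exactly. Their poses are not given: they have to be found in the camera images.
- carrier_mid (a point): Centre of the teal specimen carrier (170 x 64 mm, 92 mm high), half-way up: 46 mm above its underside. x runs along its length from the pot end (-x) to the dropper end (+x), z up. Loaded with pot and dropper it balances 14 mm from here towards the pot end (-x), on its centre line; empty, it balances here. Starts on a grey work mat whose top is 4 mm above the worktop.
- carrier: The carrier itself (about 130 g empty): same axes, origin at the centre of its underside. Floor 5 mm thick. Fingers that close across it (along its y) pass outside the cells and beside the rail.
- carrier_rail (a point): Middle of the carrier's black grip rail, a straight bar along its centre line: 74 mm long (x), 12 mm wide (y), 14 mm high; this point is 85 mm above the underside and 16 mm to the +x side of the carrier's centre. Its two uprights are 9 mm wide; beside it the space is free down to 16 mm above the underside. The standing pot comes within 8 mm of its -x end.
- pot_cell (a point): Centre of the floor of the pot cell (5 mm above the underside, 54 mm from the carrier's centre towards -x): 56 mm (x) by 58 mm (y) inside, walls 29 mm high above this floor.
- dropper_cell (a point): Centre of the floor of the dropper cell (5 mm above the underside, 68 mm from the carrier's centre towards +x): 28 mm square inside, walls 19 mm high above this floor.
- pot_mid (a point): Centre, half-way up, of the specimen pot with a yellow cap: 62 mm high, white body 46 mm across up to 50 mm, cap 51 mm across above that. About 90 g, full and closed. Stands upright on the mat, z up. The microscope stage overhangs behind it: fingers that close along world y keep the gripper clear of it.
- pot: The specimen pot: origin at the centre of its underside.
- dropper_mid (a point): Centre, half-way up (41 mm), of the small white dropper bottle: 82 mm high, 22 mm across; only its cylindrical body, from the bottom to 56 mm up, can be gripped. About 20 g. Stands upright on the mat; z up along its axis.
- dropper: The dropper bottle: origin at the centre of its underside.
- cradle_bed (a point): Centre of the bed (top face) of the white check-in cradle, 24 mm above the worktop; the cradle is fixed, 184 x 76 mm, with four corner guides that rise 14 mm above the bed. x runs along its length; the dark scan window with a red line lies in the bed at its -x end, where the carrier's pot end belongs; z up.
- cradle: The cradle: same axes, origin at the centre of its underside.
- bottle_rinse: Bystander: white bottle, 39 mm across, 128 mm high, between the big carton and the microscope; origin at its underside. Leave alone.
- bottle_white: Bystander: white bottle, 37 mm across, 132 mm high, behind the other one; origin at its underside. Leave alone.
- slide_box: Bystander: blue slide box 130 x 42 x 32 mm, lying between the microscope and the centrifuge; origin at its underside. Leave alone.
- timer: Bystander: white bench timer 24 x 66 x 66 mm standing at the left; origin at its underside. Leave alone.
Mind the look-alikes: they are no part of the job. Leave any green look-alike of the pot alone.

How it is judged:
On the way, in this order (a step that is already met when the one before it is completed fails the run):
1. pot and dropper stand upright in their own cells, let go, while the carrier stands on the mat (x of pot_mid in the frame of carrier_mid between -0.066 and -0.042 m and y of pot_mid in the frame of carrier_mid between -0.012 and 0.012 m and z of pot_mid in the frame of carrier_mid between -0.016 and -0.004 m and angle between the z axis of each of pot_mid, dropper_mid and the z axis of carrier_mid, either way round below 0.12 rad and x of dropper_mid in the frame of carrier_mid between 0.062 and 0.074 m and y of dropper_mid in the frame of carrier_mid between -0.006 and 0.006 m and z of dropper_mid in the frame of carrier_mid between -0.006 and 0.006 m and contact force between the fingers and pot below 0.1 N and contact force between the fingers and dropper below 0.1 N and height (world z) of carrier below 0.012 m and angle between carrier's own z axis and vertical below 0.05 rad and linear speed of each of pot, dropper below 0.03 m/s), for 0.2 s.
2. the loaded carrier is lifted clear of the mat, level, gripped on its rail within 13 mm of the balance point (x of pot_mid in the frame of carrier_mid between -0.066 and -0.042 m and y of pot_mid in the frame of carrier_mid between -0.012 and 0.012 m and z of pot_mid in the frame of carrier_mid between -0.016 and -0.004 m and angle between the z axis of each of pot_mid, dropper_mid and the z axis of carrier_mid, either way round below 0.12 rad and x of dropper_mid in the frame of carrier_mid between 0.062 and 0.074 m and y of dropper_mid in the frame of carrier_mid between -0.006 and 0.006 m and z of dropper_mid in the frame of carrier_mid between -0.006 and 0.006 m and contact force between the fingers and carrier above 1 N and x of the grasp point in the frame of carrier_mid between -0.027 and -0.001 m and height (world z) of carrier above 0.03 m and angle between carrier's own z axis and vertical below 0.1 rad), for 0.2 s.
At the end, for the whole second after the job is handed in: Carrier held by its rail within 13 mm of the loaded balance point, still, level within 4 deg, underside 20 to 90 mm above the cradle bed, clear of it, centred within 15 mm, square within 7 deg, pot end over the window; pot and dropper upright in their cells, untouched by the fingers (x of pot_mid in the frame of carrier_mid between -0.066 and -0.042 m and y of pot_mid in the frame of carrier_mid between -0.012 and 0.012 m and z of pot_mid in the frame of carrier_mid between -0.016 and -0.004 m and angle between the z axis of each of pot_mid, dropper_mid and the z axis of carrier_mid, either way round below 0.12 rad and x of dropper_mid in the frame of carrier_mid between 0.062 and 0.074 m and y of dropper_mid in the frame of carrier_mid between -0.006 and 0.006 m and z of dropper_mid in the frame of carrier_mid between -0.006 and 0.006 m and contact force between the fingers and carrier above 1 N and x of the grasp point in the frame of carrier_mid between -0.027 and -0.001 m and contact force between the fingers and pot below 0.1 N and contact force between the fingers and dropper below 0.1 N and x of carrier in the frame of cradle_bed between -0.015 and 0.015 m and y of carrier in the frame of cradle_bed between -0.015 and 0.015 m and z of carrier in the frame of cradle_bed between 0.02 and 0.09 m and angle between the x axis of carrier and the x axis of cradle, either way round below 0.12 rad and x of pot in the frame of cradle_bed below -0.03 m and angle between carrier's own z axis and vertical below 0.07 rad and contact force between carrier and cradle below 0.1 N and linear speed of carrier below 0.02 m/s and angular speed of carrier below 0.1 rad/s); the arm keeps its last pose, push and grip.
It fails at once if the carrier tips by more than 17 degrees (angle between carrier's own z axis and vertical above 0.3 rad).
It fails at once if the pot or the dropper is tipped over (angle between any of pot, dropper's own z axis and vertical above 0.7 rad).
It fails at once if a bystander is pushed by more than 20 mm (distance of any of bottle_rinse, bottle_white, slide_box, timer from where it was at the start of the episode above 0.02 m).
It also fails if it takes over 64 s, if anything falls off the work surface, if the arm or the gripper's body presses on something with over 40 N, if the wrist force passes 120 N, or if a joint passes its speed limit or range.

## Working session

There is one attempt and no reset: what is moved stays moved. The work goes in short steps, Python scripts to look and compute and a tool call to move; the robot and the scene stay as the last step left them, time stands still between calls to the robot, and variables do not carry over. Pictures are saved under pics/ and viewed, and the job is handed in when it is done.

Besides the shell and the picture viewer there is one more tool, called after "Emit:" by a JSON object that holds its "fn" and its "kwargs". carry_out: Moves the arm, as the interface text tells. Shifts and turns lie within -1 to 1; 1 stands for 0.04 m of shift or 4 degrees of turn. Its arguments: {"type":"object","properties":{"deltas":{"type":"array","items":{"type":"array","items":{"type":"number","minimum":-1,"maximum":1}}},"hand":{"type":"number"},"newtons":{"type":"number"}},"required":["deltas"]}

```bash
ls; mkdir -p pics; python3 - <<'E'
from station import arm,cams
import cv2
s=arm.get_state();print(s)
for n in ["scene","top","wrist"]:
    f=cams.grab_frame(n);cv2.imwrite(f"pics/{n}0.png",f["pixels"][:,:,::-1])
    print(n,{k:v for k,v in f.items() if k!="pixels"})
E
```

```text
pics
{'t': 0.0, 'q': array([-8.43888594e-01,  3.59395857e-01,  1.10602866e-02, -3.66169685e-04,
       -1.22409735e+00, -2.88077451e-01]), 'qd': array([-0.00114712, -0.00049173,  0.00060989, -0.00137367,  0.00041103,
       -0.00161693]), 'joint_efforts': array([-6.93799320e-04, -5.82724464e+01,  2.93061680e+01,  6.99759990e+00,
        6.99918033e-03, -1.43747975e-04]), 'eef_pos': array([ 0.28655202, -0.61061393,  0.22561462]), 'ee_rot': array([1.65159572, 1.56912391, 2.0903013 ]), 'force': array([ 0.13431279,  0.50614549, -0.03267256]), 'moment': array([-0.03879032,  0.00023366,  0.00478967]), 'width': 0.08772638976206248}
scene {'fx': 518.7532351788981, 'fy': 518.7532351788981, 'cx': 316.6154898990139, 'cy': 194.6912411591743, 'k1': -0.09340837860694032, 'T': array([[-0.90464878,  0.18146531, -0.38559166, -0.03747696],
       [-0.42612676, -0.39613149,  0.81332394,  1.55397429],
       [-0.00515492,  0.90008343,  0.43568709,  0.83402329],
       [ 0.        ,  0.        ,  0.        ,  1.        ]])}
top {'fx': 389.0459676044253, 'fy': 389.0459676044253, 'cx': 319.8603790582105, '
[... 192 characters left out ...]
9541e-04,
         1.42466298e-01],
       [ 3.82494291e-03,  1.78437944e-01,  9.83943733e-01,
         1.18286003e+00],
       [ 0.00000000e+00,  0.00000000e+00,  0.00000000e+00,
         1.00000000e+00]])}
wrist {'fx': 355.16103759291536, 'fy': 355.16103759291536, 'cx': 317.5343045245987, 'cy': 203.06190645338043, 'k1': -0.050937620022307756, 'hand_eye': array([[-2.53501917e-04,  2.94930370e-01, -9.55518714e-01,
        -1.57370848e-01],
       [ 9.99999967e-01,  2.63198053e-05, -2.57179054e-04,
        -6.23364944e-04],
       [-5.07008469e-05, -9.55518747e-01, -2.94930367e-01,
        -7.90594906e-02],
       [ 0.00000000e+00,  0.00000000e+00,  0.00000000e+00,
         1.00000000e+00]])}
```

View pics/scene0.png

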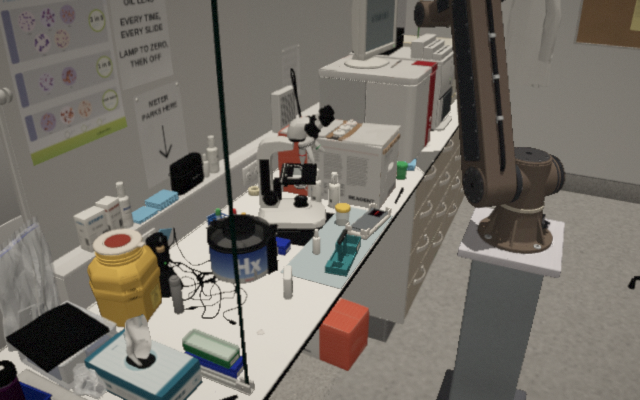

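View pics/top0.png

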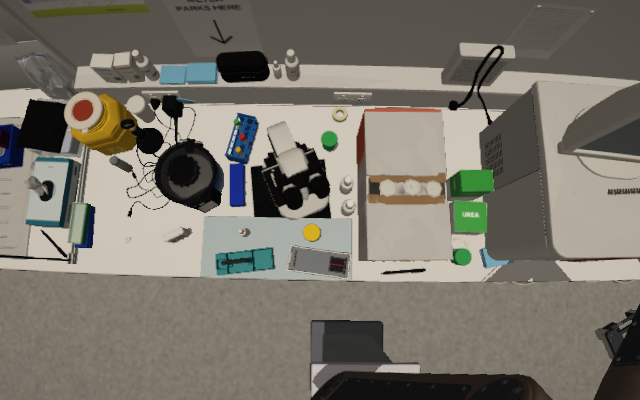

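View pics/wrist0.png

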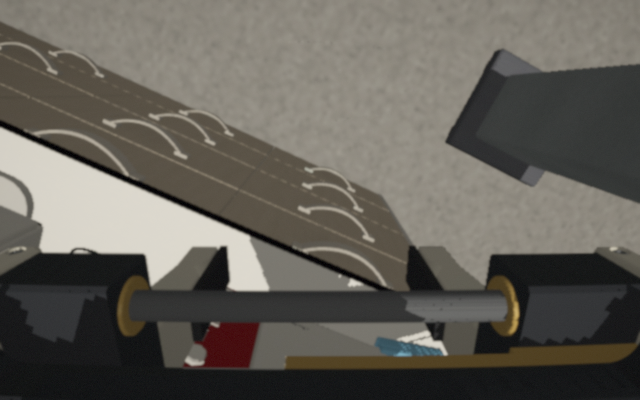

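```bash
cat > h.py <<'E'
import numpy as np,cv2
from station import arm,cams
from scipy.spatial.transform import Rotation as Ro
def proj_inv(f,u,v,z,T=None):
    """pixel -> world point at height z"""
    T=f["T"] if T is None else T
    x=(u-f["cx"])/f["fx"];y=(v-f["cy"])/f["fy"]
    a,b=x,y
    for _ in range(20):
        k=1+f["k1"]*(a*a+b*b);a,b=x/k,y/k
    d=T[:3,:3]@np.array([a,-b,-1.]);o=T[:3,3]
    return o+d*(z-o[2])/d[2]
def proj(f,P,T=None):
    T=f["T"] if T is None else T
    p=np.linalg.inv(T)@np.r_[P,1.]
    a,b=p[0]/-p[2],-p[1]/-p[2];k=1+f["k1"]*(a*a+b*b)
    return np.array([f["cx"]+f["fx"]*a*k,f["cy"]+f["fy"]*b*k])
def tool():
    s=arm.get_state();T=np.eye(4);T[:3,:3]=Ro.from_euler('xyz',s["ee_rot"]).as_matrix();T[:3,3]=s["eef_pos"];return T
def crop(f,x0,y0,x1,y1,k,name):
    im=cv2.resize(np.ascontiguousarray(f["pixels"][y0:y1,x0:x1,::-1]),None,fx=k,fy=k,interpolation=cv2.INTER_CUBIC)
    for u in range((x0+9)//10*10,x1,10):
        cv2.line(im,((u-x0)*k,0),((u-x0)*k,8 if u%50 else 20),(0,0,255),1)
        if u%20==0: cv2.putText(im,str(u),((u-x0)*k,30),0,.35,(0,0,255),1)
    for v in range((y0+9)//10*10,y1,10):
        cv2.line(im,(0,(v-y0)*k),(8,(v-y0)*k),(0,0,255),1)
        if v%20==0: cv2.putText(im,str(v),(10,(v-y0)*k+4),0,.35,(0,0,255),1)
    cv2.imwrite(name,im)
def wrist():
    T=tool();f=cams.grab_frame("wrist");f["T"]=T@f["hand_eye"];return f
E
python3 - <<'E'
from h import *
f=cams.grab_frame("top");crop(f,195,200,365,290,4,"pics/top1.png")
f=cams.grab_frame("scene");crop(f,270,180,420,300,5,"pics/sc1.png")
print(Ro.from_euler('xyz',arm.get_state()["ee_rot"]).as_matrix().round(3))
E
```

```text
[[-0.    -0.425  0.905]
 [ 0.001  0.905  0.425]
 [-1.     0.001 -0.   ]]
```

View pics/top1.png

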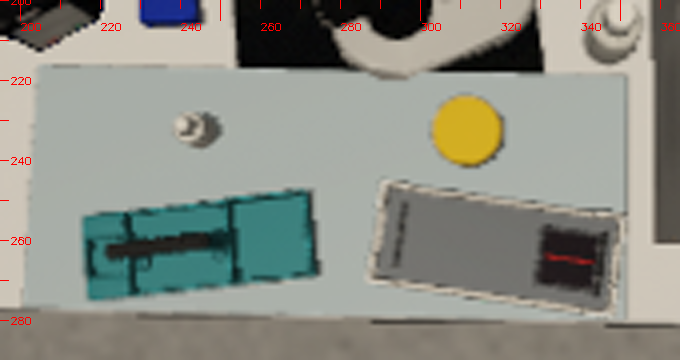

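View pics/sc1.png

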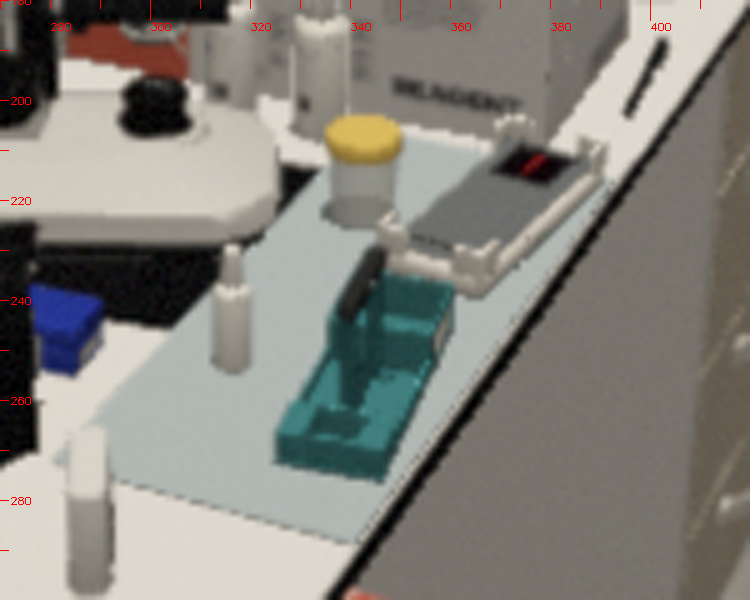

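```bash
python3 - <<'E'
from h import *
f=cams.grab_frame("top")
for n,u,v,z in [("pot",311.5,232,.066),("dtip",241,231.5,.086),("dsh",242.5,232,.062),("cRT",310,248,.038),("cRB",319.5,269,.038),("cLT",215.5,254,.028),("cLB",217,275,.028),("railL",222,263,.096),("railR",250.5,259.5,.096),
 ("crLT",290,246,.038),("crRT",347,254,.038),("crRB",346,278,.038),("crLB",286,270,.038),("winTL",328.5,257,.024),("winTR",344,258.5,.024),("winBR",341.5,272,.024),("winBL",326,270.5,.024)]:
    print(n,proj_inv(f,u,v,z).round(4))
E
```

```text
pot [0.5275 0.1639 0.066 ]
dtip [0.5234 0.3634 0.086 ]
dsh [0.5242 0.3638 0.062 ]
cRT [0.4831 0.1679 0.038 ]
cRB [0.4228 0.1391 0.038 ]
cLT [0.4603 0.4481 0.028 ]
cLB [0.399  0.4402 0.028 ]
railL [0.4336 0.4104 0.096 ]
railR [0.4451 0.3311 0.096 ]
crLT [0.4879 0.2267 0.038 ]
crRT [0.4674 0.0595 0.038 ]
crRB [0.3981 0.0619 0.038 ]
crLB [0.4182 0.2364 0.038 ]
winTL [0.4583 0.1131 0.024 ]
winTR [0.4546 0.0672 0.024 ]
winBR [0.415  0.0743 0.024 ]
winBL [0.4187 0.1199 0.024 ]
```

```bash
python3 - <<'E'
from h import *
f=cams.grab_frame("top")
R={}
for n,u,v,z in [("pot",312,232.5,.066),("dtip",241,231.75,.086),("cRT",272.5,247.5,.038),("cRB",274.75,268.75,.038),("cLT",215.75,254,.028),("cLB",217.5,274.8,.028),("railL",221.75,263,.096),("railR",252,260,.096),
 ("crLT",291.3,245.5,.038),("crRT",351.3,253.3,.038),("crRB",348,278.7,.038),("crLB",287.5,270,.038),("winTL",330,256.75,.024),("winTR",346.3,259,.024),("winBR",344.25,272.5,.024),("winBL",328.3,270.5,.024)]:
    R[n]=proj_inv(f,u,v,z);print(n,R[n].round(4))
c=(R["cRT"]+R["cRB"]+R["cLT"]+R["cLB"])/4;d=R["cLT"]+R["cLB"]-R["cRT"]-R["cRB"];print("carrier",c,np.degrees(np.arctan2(d[1],d[0])),np.linalg.norm(d)/2)
c=(R["crRT"]+R["crRB"]+R["crLT"]+R["crLB"])/4;d=R["crLT"]+R["crLB"]-R["crRT"]-R["crRB"];print("cradle",c,np.degrees(np.arctan2(d[1],d[0])),np.linalg.norm(d)/2)
# scene check of the pot and dropper
g=cams.grab_frame("scene")
print(proj_inv(g,341,208,.066),proj_inv(g,314,229,.086))
E
```

```text
pot [0.5261 0.1625 0.066 ]
dtip [0.5227 0.3633 0.086 ]
cRT [0.4826 0.2779 0.038 ]
cRB [0.4211 0.2692 0.038 ]
cLT [0.4603 0.4473 0.028 ]
cLB [0.3996 0.4388 0.028 ]
railL [0.4336 0.4111 0.096 ]
railR [0.4438 0.3269 0.096 ]
crLT [0.4895 0.2229 0.038 ]
crRT [0.4696 0.0469 0.038 ]
crRB [0.3962 0.0561 0.038 ]
crLB [0.4182 0.232  0.038 ]
winTL [0.4591 0.1087 0.024 ]
winTR [0.4532 0.0604 0.024 ]
winBR [0.4137 0.0662 0.024 ]
winBL [0.4188 0.1132 0.024 ]
carrier [0.44089315 0.35831804 0.033     ] 97.36089368825759 0.17117328370766272
cradle [0.44335427 0.13948746 0.038     ] 83.19883185550746 0.17721756494893223
[0.52871724 0.17664445 0.066     ] [0.53371736 0.36828169 0.086     ]
```

```bash
cat > go.py <<'E'
import sys
from h import *
# go.py x y z yaw_deg [max_mm_per_row] ; yaw: tool y direction = world +y rotated ccw by yaw
x,y,z,yaw=map(float,sys.argv[1:5]);mx=float(sys.argv[5]) if len(sys.argv)>5 else 38
s=arm.get_state();T=tool();P=np.array([x,y,z])
B=np.array([[0,0,1],[0,1,0],[-1,0,0.]])
Rt=Ro.from_euler('z',yaw,degrees=True).as_matrix()@B
dist=np.linalg.norm(P-T[:3,3]);rv=Ro.from_matrix(T[:3,:3].T@Rt).as_rotvec(degrees=True)
n=max(1,int(np.ceil(max(dist*1000/mx,np.abs(rv).max()/3.9))))
print("t",round(s["t"],2),"pos",T[:3,3].round(4),"yaw",np.degrees(np.arctan2(-T[0,1],T[1,1])).round(2),"w",round(s["width"],4),"F",s["force"].round(2))
print("dist",round(dist,4),"rv",rv.round(2),"n",n)
R=T[:3,:3].copy()
for i in range(min(n,10)):
    d=R.T@(P-T[:3,3])/n/0.04;r=rv/n/4
    print(np.r_[d,r].round(2).tolist())
    R=R@Ro.from_rotvec(rv/n,degrees=True).as_matrix()
E
python3 go.py 0.40 -0.35 0.38 0; python3 go.py 0.38 -0.35 0.38 20
```

```text
t 0.4 pos [ 0.2867 -0.611   0.2264] yaw 25.14 w 0.0878 F [0.96 0.55 0.87]
dist 0.3233 rv [ 2.514e+01 -0.000e+00 -1.000e-02] n 9
[-0.43, 0.52, 0.59, 0.7, -0.0, -0.0]
[-0.43, 0.55, 0.57, 0.7, -0.0, -0.0]
[-0.43, 0.58, 0.54, 0.7, -0.0, -0.0]
[-0.43, 0.6, 0.51, 0.7, -0.0, -0.0]
[-0.43, 0.63, 0.48, 0.7, -0.0, -0.0]
[-0.43, 0.65, 0.45, 0.7, -0.0, -0.0]
[-0.43, 0.67, 0.42, 0.7, -0.0, -0.0]
[-0.43, 0.69, 0.38, 0.7, -0.0, -0.0]
[-0.43, 0.71, 0.35, 0.7, -0.0, -0.0]
t 0.4 pos [ 0.2867 -0.611   0.2264] yaw 25.14 w 0.0878 F [0.96 0.55 0.87]
dist 0.3169 rv [ 5.14 -0.   -0.01] n 9
[-0.43, 0.55, 0.54, 0.14, -0.0, -0.0]
[-0.43, 0.55, 0.54, 0.14, -0.0, -0.0]
[-0.43, 0.56, 0.53, 0.14, -0.0, -0.0]
[-0.43, 0.56, 0.53, 0.14, -0.0, -0.0]
[-0.43, 0.57, 0.52, 0.14, -0.0, -0.0]
[-0.43, 0.57, 0.51, 0.14, -0.0, -0.0]
[-0.43, 0.58, 0.51, 0.14, -0.0, -0.0]
[-0.43, 0.58, 0.5, 0.14, -0.0, -0.0]
[-0.43, 0.59, 0.5, 0.14, -0.0, -0.0]
```

Raise first, then sweep across in front of the analyser and carton.

Emit:
{"fn": "carry_out", "kwargs": {"deltas": [[-0.8, 0.3, 0, 0, 0, 0], [-0.8, 0.5, 0.1, 0, 0, 0], [-0.8, 0.6, 0.2, 0, 0, 0], [-0.7, 0.8, 0.2, 0, 0, 0], [-0.5, 0.9, 0.3, 0, 0, 0]]}}

```text
t: 0.9
eef_pos: [0.2618, -0.4834, 0.3687]
ee_rot: [1.822, 1.558, 2.257]
force: [0.0, -0.3, 1.2]
width: 0.0877
```

```bash
python3 go.py 0.39 -0.15 0.38 10
```

```text
t 0.9 pos [ 0.2618 -0.4834  0.3687] yaw 24.94 w 0.0877 F [ 0.03 -0.34  1.2 ]
dist 0.3574 rv [14.94 -0.27 -0.67] n 10
[-0.02, 0.62, 0.64, 0.37, -0.01, -0.02]
[-0.02, 0.64, 0.63, 0.37, -0.01, -0.02]
[-0.02, 0.65, 0.61, 0.37, -0.01, -0.02]
[-0.02, 0.67, 0.59, 0.37, -0.01, -0.02]
[-0.02, 0.68, 0.57, 0.37, -0.01, -0.02]
[-0.03, 0.7, 0.56, 0.37, -0.01, -0.02]
[-0.03, 0.71, 0.54, 0.37, -0.01, -0.02]
[-0.03, 0.73, 0.52, 0.37, -0.01, -0.02]
[-0.03, 0.74, 0.5, 0.37, -0.01, -0.02]
[-0.03, 0.75, 0.48, 0.37, -0.01, -0.02]
```

Emit:
{"fn": "carry_out", "kwargs": {"deltas": [[0, 0.65, 0.65, 0.4, 0, 0], [0, 0.7, 0.65, 0.4, 0, 0], [0, 0.7, 0.6, 0.4, 0, 0], [0, 0.75, 0.6, 0.4, 0, 0], [0, 0.75, 0.6, 0.4, 0, 0]]}}

```text
t: 1.4
eef_pos: [0.3242, -0.3002, 0.3755]
ee_rot: [0.927, 1.568, 1.214]
force: [1.3, 0.4, 0.3]
width: 0.0879
```

Emit:
{"fn": "carry_out", "kwargs": {"deltas": [[0, 0.9, 0.4, 0.4, 0, 0], [0, 0.9, 0.4, 0.4, 0, 0], [0, 0.9, 0.3, 0.4, 0, 0], [0, 0.9, 0.3, 0.4, 0, 0], [0, 0.9, 0.2, 0.4, 0, 0]]}}

```text
t: 1.9
eef_pos: [0.3452, -0.1029, 0.377]
ee_rot: [0.438, 1.564, 0.578]
force: [0.7, 0.2, 0.2]
width: 0.0878
```

```bash
python3 go.py 0.44 0.16 0.34 0
```

```text
t 1.9 pos [ 0.3452 -0.1029  0.377 ] yaw 7.99 w 0.0878 F [0.65 0.21 0.21]
dist 0.2819 rv [ 7.99  0.33 -0.19] n 8
[0.12, 0.77, 0.41, 0.25, 0.01, -0.01]
[0.12, 0.78, 0.39, 0.25, 0.01, -0.01]
[0.12, 0.79, 0.38, 0.25, 0.01, -0.01]
[0.12, 0.79, 0.37, 0.25, 0.01, -0.01]
[0.12, 0.8, 0.35, 0.25, 0.01, -0.01]
[0.12, 0.8, 0.34, 0.25, 0.01, -0.01]
[0.12, 0.81, 0.32, 0.25, 0.01, -0.01]
[0.12, 0.82, 0.31, 0.25, 0.01, -0.01]
```

Emit:
{"fn": "carry_out", "kwargs": {"deltas": [[0.1, 0.9, 0.5, 0.25, 0, 0], [0.1, 0.9, 0.5, 0.25, 0, 0], [0.1, 0.9, 0.4, 0.25, 0, 0], [0.1, 0.9, 0.4, 0.25, 0, 0], [0.1, 0.9, 0.4, 0.25, 0, 0]]}}

```text
t: 2.4
eef_pos: [0.4132, 0.0937, 0.3621]
ee_rot: [0.468, 1.552, 0.519]
force: [-0.4, -0.3, 0.6]
width: 0.0877
```

Emit:
{"fn": "carry_out", "kwargs": {"deltas": [[0.1, 0.7, 0.3, 0.2, 0, 0], [0.1, 0.6, 0.2, 0.2, 0, 0], [0, 0.3, 0, 0, 0, 0], [0, 0, 0, 0, 0, 0], [0, 0, 0, 0, 0, 0]]}}

```text
t: 2.9
eef_pos: [0.4309, 0.1653, 0.3538]
ee_rot: [0.493, 1.554, 0.52]
force: [0.1, -0.3, 1.0]
width: 0.0875
```

```bash
python3 go.py 0.52 0.16 0.2 0; python3 - <<'E'
from h import *
f=wrist();crop(f,0,0,640,400,1,"pics/w1.png")
print(proj(f,[.526,.1625,.066]),proj(f,[.5,.3,.004]))
E
```

```text
t 2.9 pos [0.4309 0.1653 0.3538] yaw 1.56 w 0.0875 F [ 0.07 -0.28  0.98]
dist 0.1778 rv [ 1.55  0.85 -0.47] n 5
[0.78, -0.04, 0.43, 0.08, 0.04, -0.02]
[0.77, -0.04, 0.44, 0.08, 0.04, -0.02]
[0.77, -0.04, 0.44, 0.08, 0.04, -0.02]
[0.77, -0.03, 0.44, 0.08, 0.04, -0.02]
[0.77, -0.03, 0.44, 0.08, 0.04, -0.02]
[311.80944743 225.70608787] [404.34529208 196.18159606]
```

View pics/w1.png

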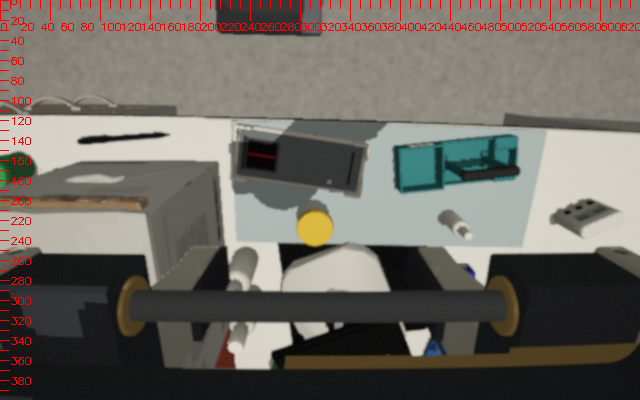

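```bash
python3 - <<'E'
from h import *
f=wrist();crop(f,380,120,540,260,5,"pics/w2.png");crop(f,220,110,380,250,5,"pics/w3.png")
E
```

```text
(no output)
```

View pics/w2.png

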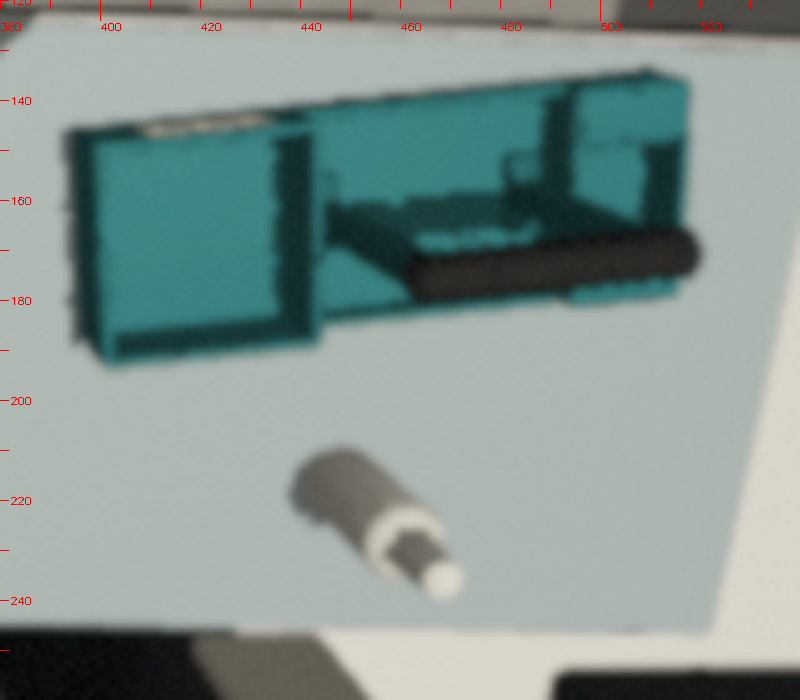

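View pics/w3.png

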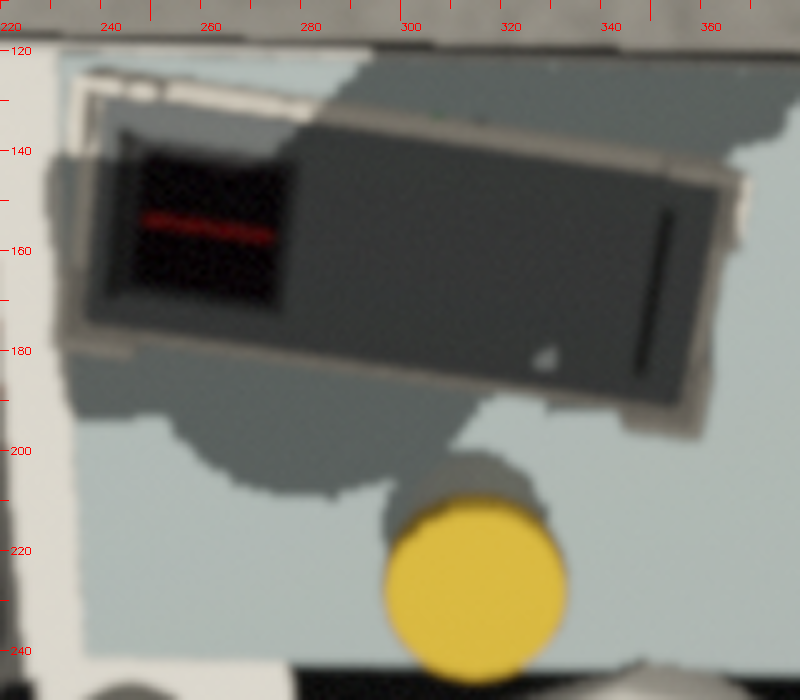

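```bash
python3 - <<'E'
from h import *
f=wrist()
R={}
for n,u,v,z in [("pot",315,228.5,.066),("dtip",467,235.5,.086),("dsh",459.5,228,.060),
("cRT",398,193,.038),("cRB",392.7,146.5,.038),("cLT",516.5,179,.028),("cLB",518,135.5,.028),
("potin_LT",399,147,.038),("potdivTop",440,147,.038),("potdivBot",441.5,189,.038),
("railR0",463,174,.096),("railL0",518,169,.096),
("crRB",234.5,124.5,.038),("crLB",369,145,.038),("crLT",360,197.5,.038),("crRT",231,180,.038)]:
    R[n]=proj_inv(f,u,v,z);print(n,R[n].round(4))
c=(R["cRT"]+R["cRB"]+R["cLT"]+R["cLB"])/4;d=R["cLT"]+R["cLB"]-R["cRT"]-R["cRB"];print("carrier",c,np.degrees(np.arctan2(d[1],d[0])),np.linalg.norm(d)/2)
c=(R["crRT"]+R["crRB"]+R["crLT"]+R["crLB"])/4;d=R["crLT"]+R["crLB"]-R["crRT"]-R["crRB"];print("cradle",c,np.degrees(np.arctan2(d[1],d[0])),np.linalg.norm(d)/2)
d=R["railL0"]-R["railR0"];print("rail",(R["railL0"]+R["railR0"])/2,np.degrees(np.arctan2(d[1],d[0])),np.linalg.norm(d))
E
python3 go.py 0.527 0.164 0.2 0
```

```text
pot [0.5303 0.1665 0.066 ]
dtip [0.5279 0.3661 0.086 ]
dsh [0.5279 0.3662 0.06  ]
cRT [0.486  0.2811 0.038 ]
cRB [0.4215 0.2679 0.038 ]
cLT [0.4639 0.4529 0.028 ]
cLB [0.4024 0.4429 0.028 ]
potin_LT [0.4219 0.2764 0.038 ]
potdivTop [0.4203 0.332  0.038 ]
potdivBot [0.4787 0.3417 0.038 ]
railR0 [0.4434 0.3435 0.096 ]
railL0 [0.4352 0.4111 0.096 ]
crRB [0.3978 0.0581 0.038 ]
crLB [0.4204 0.2359 0.038 ]
crLT [0.4938 0.2285 0.038 ]
crRT [0.4729 0.0501 0.038 ]
carrier [0.44345052 0.36119925 0.033     ] 96.78261294968458 0.17489981592028
cradle [0.44622485 0.1431439  0.038     ] 83.03517470780402 0.1794600439154612
rail [0.43932476 0.37731014 0.096     ] 96.88159568141705 0.06810594242467963
t 3.05 pos [0.4311 0.1648 0.3542] yaw 1.48 w 0.0877 F [ 0.62  0.59 -0.03]
dist 0.1816 rv [ 1.48  0.9  -0.51] n 5
[0.78, -0.02, 0.47, 0.07, 0.04, -0.03]
[0.78, -0.02, 0.47, 0.07, 0.04, -0.03]
[0.78, -0.02, 0.47, 0.07, 0.04, -0.03]
[0.77, -0.01, 0.47, 0.07, 0.04, -0.03]
[0.77, -0.01, 0.48, 0.07, 0.04, -0.03]
```

Emit:
{"fn": "carry_out", "kwargs": {"deltas": [[0.7, 0, 0.5, 0.1, 0.1, 0], [0.8, 0, 0.5, 0.1, 0.1, 0], [0.8, 0, 0.5, 0.1, 0, 0], [0.8, 0, 0.5, 0.1, 0, 0], [0.7, 0, 0.4, 0.1, 0, 0]]}}

```text
t: 3.55
eef_pos: [0.5336, 0.1655, 0.2078]
ee_rot: [0.899, 1.545, 0.887]
force: [-0.1, 0.0, 0.2]
width: 0.0873
```

```bash
python3 go.py 0.528 0.1645 0.12 0; python3 - <<'E'
from h import *
f=wrist();crop(f,0,0,640,400,1,"pics/w4.png")
print(proj(f,[.528,.1645,.066]))
f=cams.grab_frame("top");crop(f,195,170,365,290,4,"pics/top2.png")
E
```

```text
t 3.55 pos [0.5336 0.1655 0.2078] yaw -0.67 w 0.0873 F [-0.1   0.03  0.17]
dist 0.088 rv [-0.68  0.93 -1.16] n 3
[0.73, -0.02, -0.06, -0.06, 0.08, -0.1]
[0.73, -0.02, -0.05, -0.06, 0.08, -0.1]
[0.73, -0.01, -0.05, -0.06, 0.08, -0.1]
[313.06148992 179.58089836]
```

View pics/w4.png

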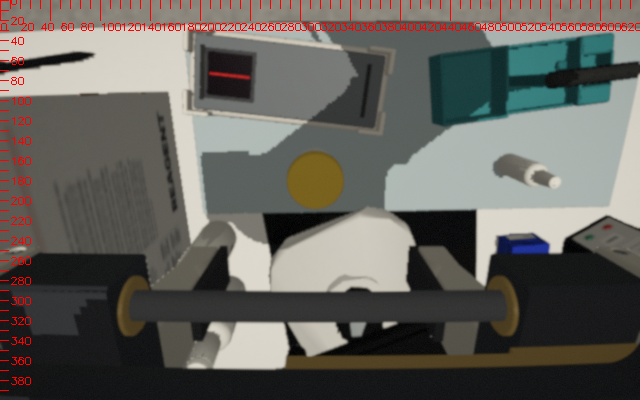

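View pics/top2.png

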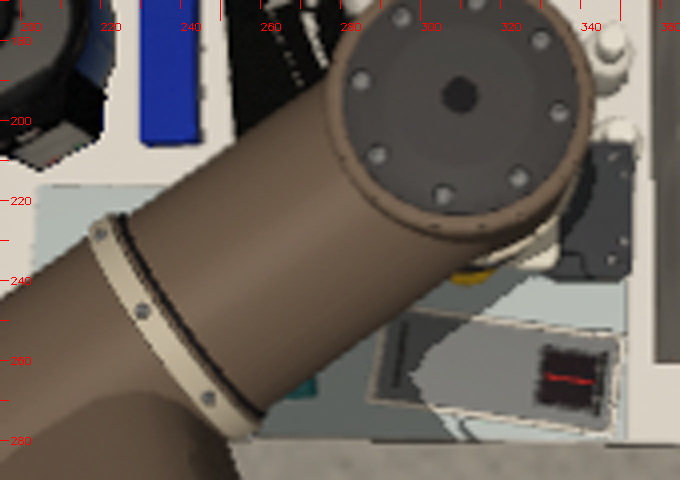

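```bash
python3 - <<'E'
from h import *
f=cams.grab_frame("top")
print(proj_inv(f,348.5,209,.128),proj_inv(f,347.5,186,.132))
f=wrist();f["pixels"];crop(f,150,180,310,380,3,"pics/w5.png")
g=cams.grab_frame("scene");crop(g,240,80,400,240,5,"pics/sc2.png")
E
```

```text
[0.58656299 0.06246301 0.128     ] [0.65020141 0.06572696 0.132     ]
```

View pics/sc2.png

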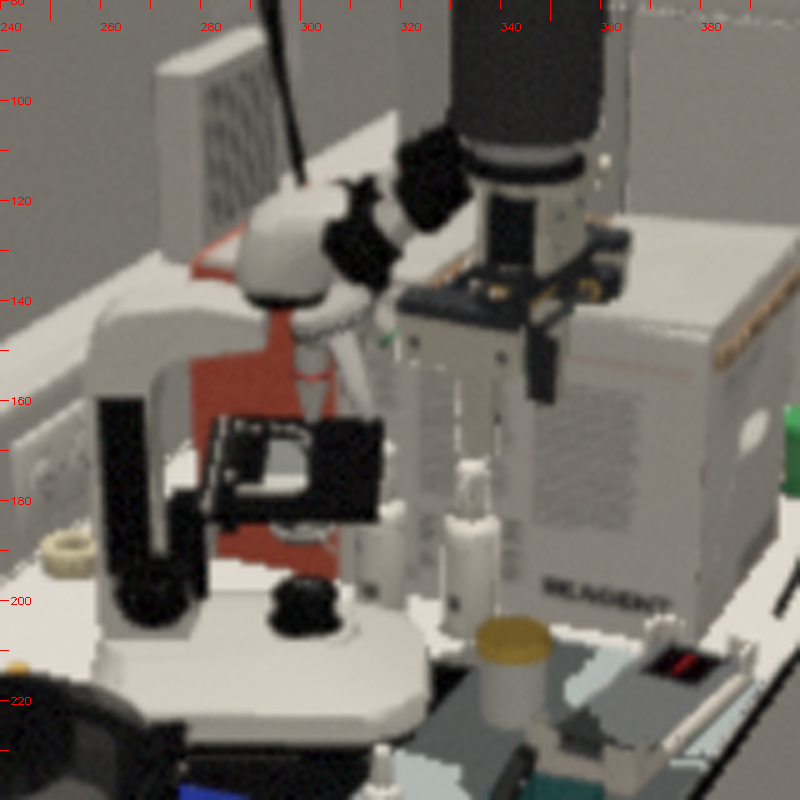

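```bash
python3 - <<'E'
from h import *
im=cv2.imread("pics/top0.png");f=cams.grab_frame("top");f["pixels"]=im[:,:,::-1];crop(f,240,110,370,250,5,"pics/top3.png")
im=cv2.imread("pics/scene0.png");f=cams.grab_frame("scene");f["pixels"]=im[:,:,::-1];crop(f,240,80,400,240,5,"pics/sc3.png")
E
```

```text
(no output)
```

View pics/top3.png

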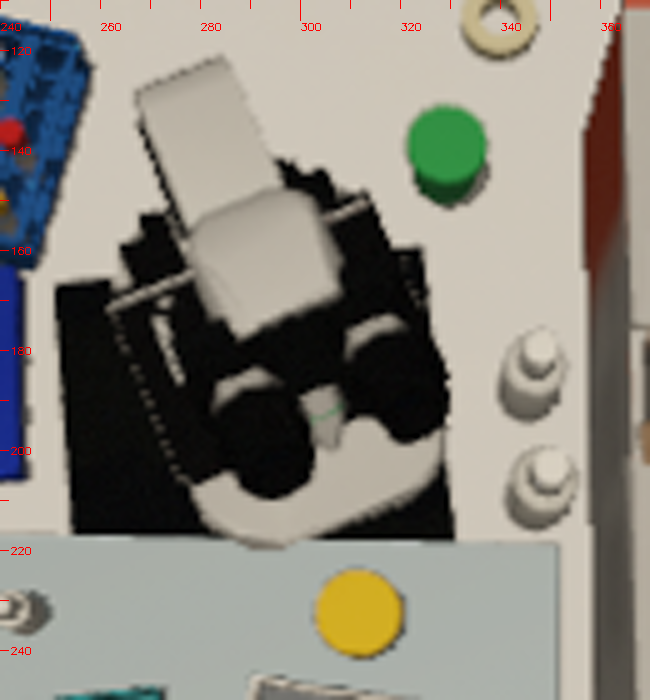

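View pics/sc3.png

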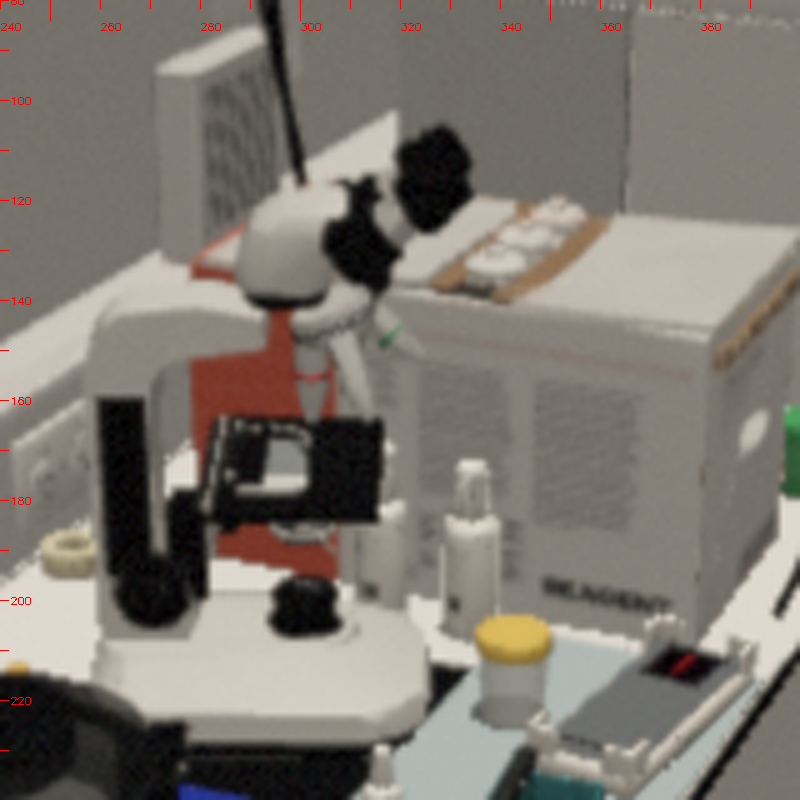

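```bash
python3 - <<'E'
from h import *
f=cams.grab_frame("top");g=cams.grab_frame("scene")
for z in (.2,.25,.3,.35,.4): print(z,proj_inv(f,293,208,z).round(3),proj_inv(g,328,118,z).round(3), proj_inv(f,322,198,z).round(3))
E
```

```text
0.2 [0.576 0.21  0.2  ] [ 0.785 -0.294  0.2  ] [0.603 0.136 0.2  ]
0.25 [0.568 0.206 0.25 ] [ 0.721 -0.148  0.25 ] [0.594 0.136 0.25 ]
0.3 [0.56  0.203 0.3  ] [ 0.656 -0.002  0.3  ] [0.584 0.137 0.3  ]
0.35 [0.552 0.2   0.35 ] [0.591 0.143 0.35 ] [0.575 0.137 0.35 ]
0.4 [0.544 0.196 0.4  ] [0.526 0.289 0.4  ] [0.566 0.137 0.4  ]
```

```bash
python3 - <<'E'
from h import *
g=cams.grab_frame("scene");f=cams.grab_frame("top")
for z in (.2,.25,.274,.3,.35,.4,.45,.5,.55,.6,.65): print(z,proj(g,[.533,.1655,z]).round(1),proj(f,[.533,.1655,z]).round(1))
crop(g,300,0,460,180,4,"pics/sc4.png")
E
```

```text
0.2 [341.8 168.3] [310.  224.9]
0.25 [342.  153.4] [309.6 222.5]
0.274 [342.1 146.1] [309.3 221.3]
0.3 [342.3 138.1] [309.1 220. ]
0.35 [342.5 122.4] [308.5 217.1]
0.4 [342.8 106.3] [307.9 213.8]
0.45 [343.   89.8] [307.2 210.1]
0.5 [343.3  72.9] [306.4 205.9]
0.55 [343.6  55.6] [305.5 201.1]
0.6 [343.8  37.8] [304.5 195.4]
0.65 [344.1  19.6] [303.2 188.7]
```

View pics/sc4.png

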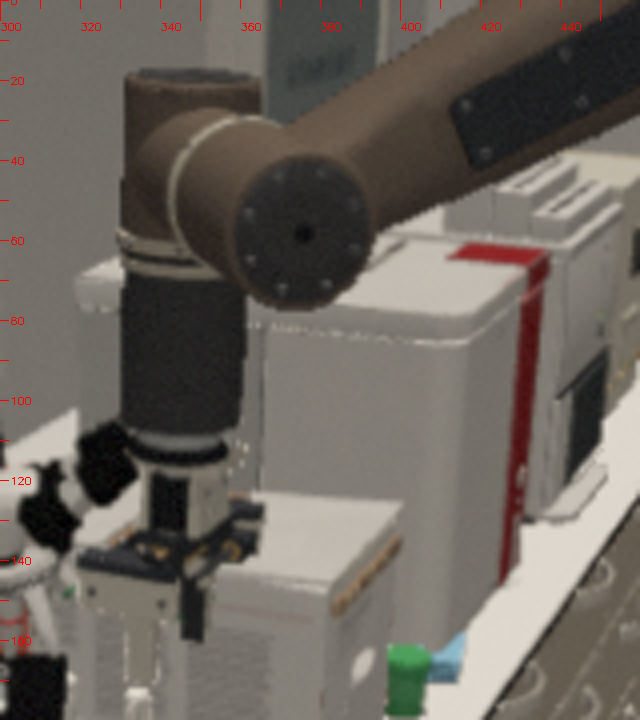

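```bash
sed -i 's/^B=/pit=float(sys.argv[6]) if len(sys.argv)>6 else 0\nB=/; s/\.as_matrix()@B/.as_matrix()@Ro.from_euler("y",-pit,degrees=True).as_matrix()@B/' go.py; python3 go.py 0.525 0.1655 0.2 0 38 10;python3 -c "
from h import *
print(arm.get_state()['q'].round(3))"
```

```text
t 4.1 pos [0.5328 0.1668 0.21  ] yaw -0.55 w 0.0878 F [ 0.36 -0.41 -0.39]
dist 0.0127 rv [-0.67 -9.   -1.16] n 3
[0.08, -0.01, -0.07, -0.06, -0.75, -0.1]
[0.08, -0.01, -0.07, -0.06, -0.75, -0.1]
[0.07, -0.01, -0.07, -0.06, -0.75, -0.1]
[ 0.65   0.165 -0.288 -0.007 -1.091 -2.227]
```

Emit:
{"fn": "carry_out", "kwargs": {"deltas": [[0, 0, -0.1, -0.1, -0.7, -0.1], [0.1, 0, -0.1, -0.1, -0.8, -0.1], [0.1, 0, -0.1, -0.1, -0.8, -0.1], [0, 0, 0, 0, -0.3, 0], [0, 0, 0, 0, 0, 0]]}}

```text
t: 4.6
eef_pos: [0.5216, 0.1682, 0.2038]
ee_rot: [0.009, 1.361, 0.02]
force: [-0.0, -0.1, 0.2]
width: 0.0877
```

```bash
python3 go.py 0.531 0.1655 0.12 0 38 10; python3 - <<'E'
from h import *
f=wrist();crop(f,0,0,640,400,1,"pics/w6.png")
print(proj(f,[.529,.1655,.066]))
E
```

```text
t 4.6 pos [0.5216 0.1682 0.2038] yaw 0.67 w 0.0877 F [-0.02 -0.06  0.21]
dist 0.0844 rv [ 0.63  2.03 -0.23] n 3
[0.7, -0.02, -0.07, 0.05, 0.17, -0.02]
[0.7, -0.02, -0.06, 0.05, 0.17, -0.02]
[0.7, -0.02, -0.05, 0.05, 0.17, -0.02]
[313.99519012 165.35621548]
```

View pics/w6.png

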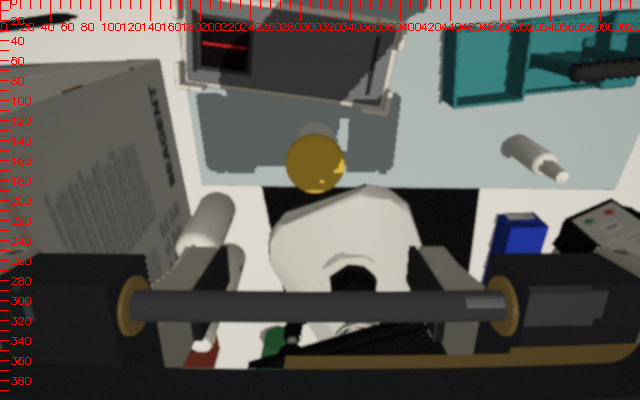

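Emit:
{"fn": "carry_out", "kwargs": {"deltas": [[0.7, 0, -0.05, 0.1, 0.1, 0], [0.8, 0, -0.05, 0.1, 0.1, 0], [0.5, 0, 0, 0, 0.1, 0], [0.3, 0, 0, 0, 0, 0], [0, 0, 0, 0, 0, 0]]}}

```text
t: 5.15
eef_pos: [0.5404, 0.1713, 0.1138]
ee_rot: [0.052, 1.38, 0.048]
force: [-0.4, -0.5, 0.9]
width: 0.0875
```

```bash
python3 go.py 0.532 0.166 0.038 0 25 11; python3 - <<'E'
from h import *
f=wrist();crop(f,150,0,470,400,2,"pics/w7.png")
print(proj(f,[.529,.166,.066]))
g=cams.grab_frame("scene");crop(g,240,80,400,240,5,"pics/sc5.png")
E
```

```text
t 5.15 pos [0.5404 0.1713 0.1138] yaw -0.17 w 0.0875 F [-0.42 -0.52  0.87]
dist 0.0765 rv [-0.28 -0.07 -0.53] n 4
[0.45, -0.04, -0.14, -0.02, -0.0, -0.03]
[0.45, -0.04, -0.14, -0.02, -0.0, -0.03]
[0.45, -0.04, -0.14, -0.02, -0.0, -0.03]
[0.45, -0.03, -0.14, -0.02, -0.0, -0.03]
[307.9291462  197.39107345]
```

View pics/w7.png

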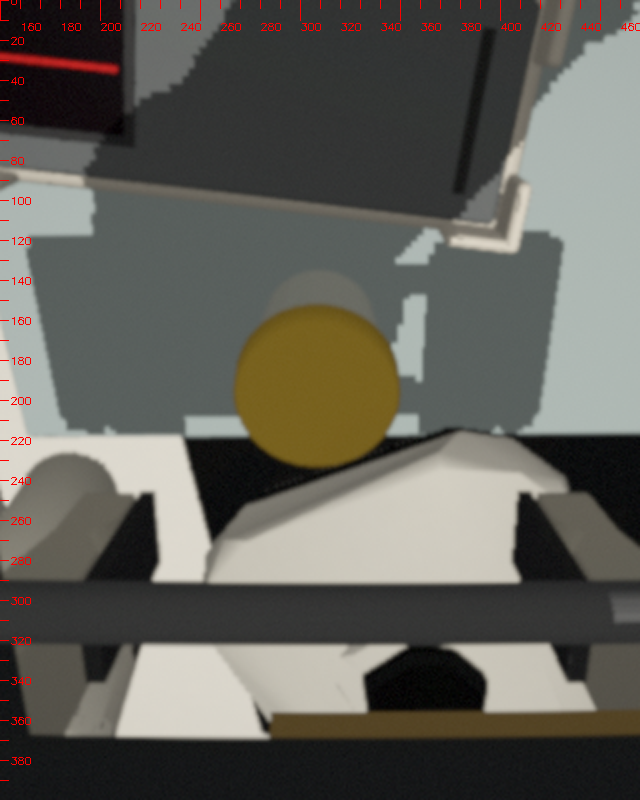

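View pics/sc5.png

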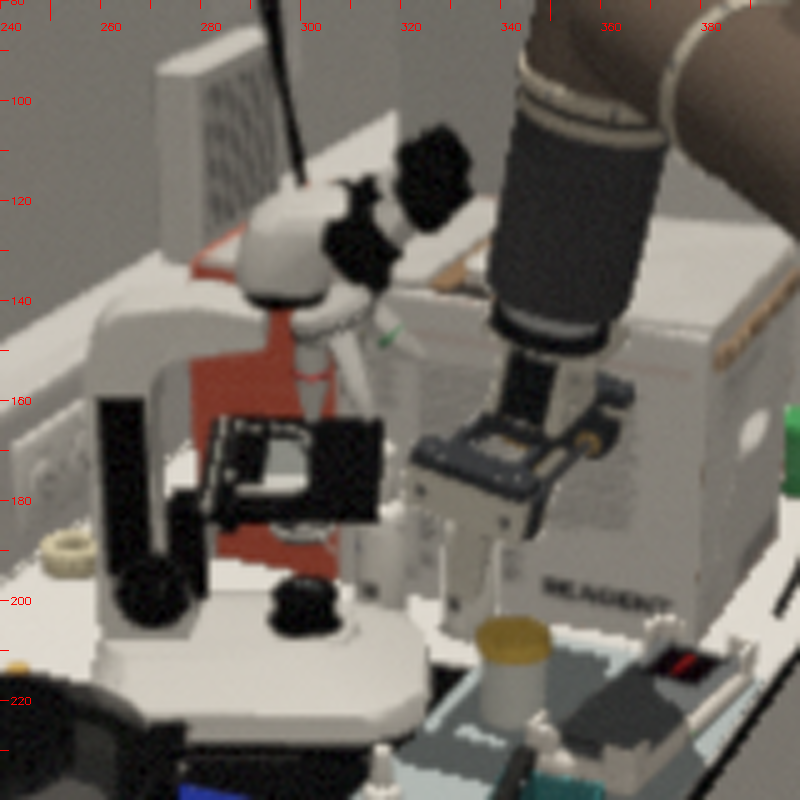

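Emit:
{"fn": "carry_out", "kwargs": {"deltas": [[0.2, -0.07, -0.3, 0, 0, 0], [0.5, -0.05, -0.2, 0, 0, 0], [0.5, 0, -0.15, 0, 0, 0], [0.3, 0, -0.1, 0, 0, 0], [0, 0, 0, 0, 0, 0]]}}

```text
t: 5.75
eef_pos: [0.5272, 0.1715, 0.0564]
ee_rot: [0.093, 1.367, 0.09]
force: [0.0, 0.1, 0.5]
width: 0.0873
```

```bash
python3 go.py 0.530 0.166 0.038 0 25 11
```

```text
t 5.75 pos [0.5272 0.1715 0.0564] yaw -0.1 w 0.0873 F [0.04 0.12 0.5 ]
dist 0.0194 rv [-0.31  0.61 -1.04] n 1
[0.46, -0.15, -0.02, -0.08, 0.15, -0.26]
```

Emit:
{"fn": "carry_out", "kwargs": {"deltas": [[0.4, -0.2, -0.02, 0, 0.1, -0.3], [0, 0, 0, 0, 0, 0], [0, 0, 0, 0, 0, 0]]}}

```text
t: 6.05
eef_pos: [0.5324, 0.1656, 0.0446]
ee_rot: [0.006, 1.37, 0.001]
force: [0.4, 0.2, -0.0]
width: 0.0877
```

```bash
python3 go.py 0.530 0.166 0.038 0 25 11
```

```text
t 6.05 pos [0.5324 0.1656 0.0446] yaw -0.28 w 0.0877 F [ 0.41  0.18 -0.04]
dist 0.007 rv [-0.29  0.49 -0.01] n 1
[0.15, 0.01, -0.09, -0.07, 0.12, -0.0]
```

Emit:
{"fn": "carry_out", "kwargs": {"deltas": [[0.18, 0, -0.06, 0, 0, 0], [0, 0, 0, 0, 0, 0], [0, 0, 0, 0, 0, 0]]}}

```text
t: 6.35
eef_pos: [0.5329, 0.1671, 0.0394]
ee_rot: [0.023, 1.366, 0.018]
force: [-0.5, 0.0, -0.8]
width: 0.0879
```

Emit:
{"fn": "carry_out", "kwargs": {"deltas": [[0, 0, 0, 0, 0, 0], [0, 0, 0, 0, 0, 0], [0, 0, 0, 0, 0, 0], [0, 0, 0, 0, 0, 0], [0, 0, 0, 0, 0, 0]], "hand": 1, "newtons": 20}}

```text
t: 6.85
eef_pos: [0.5331, 0.1675, 0.0402]
ee_rot: [0.026, 1.365, 0.021]
force: [0.7, 0.1, 0.1]
width: 0.0529
```

```bash
python3 go.py 0.530 0.166 0.1 0 25 11; python3 - <<'E'
from h import *
f=wrist();crop(f,150,0,470,400,2,"pics/w8.png")
E
```

```text
t 6.85 pos [0.5331 0.1675 0.0402] yaw -0.25 w 0.0529 F [0.7  0.05 0.1 ]
dist 0.0599 rv [-0.3   0.76 -0.25] n 3
[-0.49, -0.01, 0.08, -0.03, 0.06, -0.02]
[-0.49, -0.01, 0.07, -0.03, 0.06, -0.02]
[-0.49, -0.01, 0.07, -0.03, 0.06, -0.02]
```

View pics/w8.png

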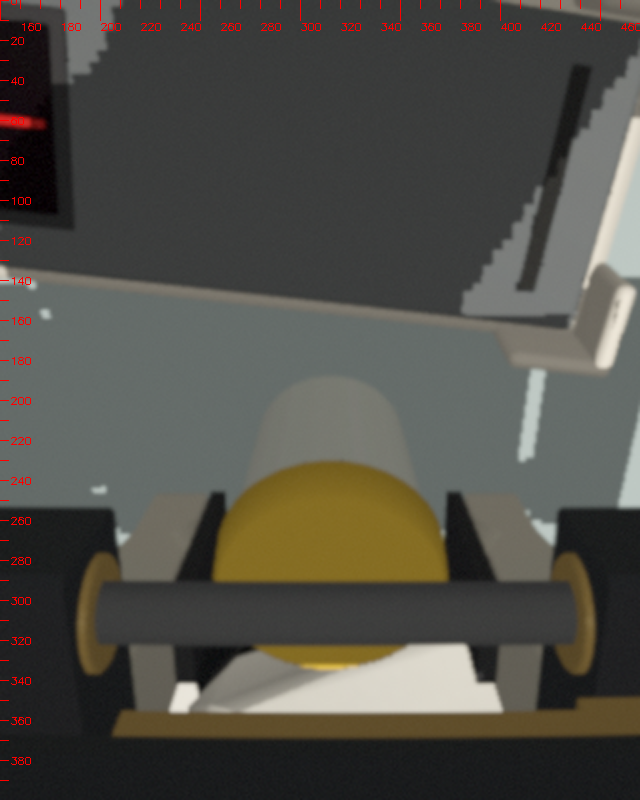

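Emit:
{"fn": "carry_out", "kwargs": {"deltas": [[0, 0, 0, 0, 0, 0], [0, 0, 0, 0, 0, 0], [0, 0, 0, 0, 0, 0]]}}

```text
t: 7.2
eef_pos: [0.5331, 0.1674, 0.0401]
ee_rot: [0.026, 1.366, 0.021]
force: [0.6, 0.9, 1.1]
width: 0.0503
```

Emit:
{"fn": "carry_out", "kwargs": {"deltas": [[-0.2, 0, 0, 0, 0, 0], [-0.4, 0, 0, 0, 0, 0], [-0.5, 0, 0, 0, 0, 0], [-0.5, 0, -0.1, 0, 0, 0], [-0.5, 0, -0.2, 0, 0, 0]]}}

```text
t: 7.7
eef_pos: [0.5014, 0.1655, 0.1206]
ee_rot: [0.005, 1.373, -0.001]
force: [0.9, -0.1, -0.3]
width: 0.05
```

```bash
python3 go.py 0.46 0.30 0.16 0 25 11; python3 - <<'E'
from h import *
f=wrist();crop(f,150,0,470,400,2,"pics/w9.png")
E
```

```text
t 7.7 pos [0.5014 0.1655 0.1206] yaw -0.32 w 0.05 F [ 0.86 -0.12 -0.27]
dist 0.1462 rv [-0.32  0.35  0.01] n 6
[-0.2, 0.56, -0.14, -0.01, 0.01, 0.0]
[-0.19, 0.56, -0.14, -0.01, 0.01, 0.0]
[-0.19, 0.56, -0.14, -0.01, 0.01, 0.0]
[-0.19, 0.56, -0.14, -0.01, 0.01, 0.0]
[-0.19, 0.56, -0.14, -0.01, 0.01, 0.0]
[-0.19, 0.56, -0.14, -0.01, 0.01, 0.0]
```

View pics/w9.png

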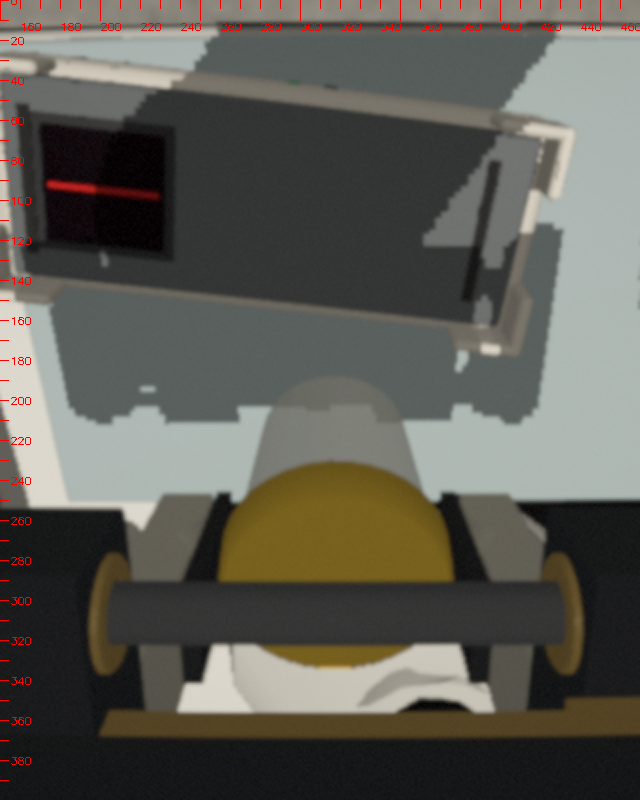

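```bash
python3 - <<'E'
from h import *
f=wrist();T=tool()
# pot axis relative to TCP in world(yaw 0): ox, base -0.0361
for ox in (-.009,-.007,-.005,-.003,-.001):
    b=T[:3,3]+np.array([ox,0,-.0361])
    print(ox,proj(f,b+[.0255,0,.062]).round(1),"nearcap top",proj(f,b+[-.0255,0,.062]).round(1),"cap lower near",proj(f,b+[-.0255,0,.05]).round(1), "sides",proj(f,b+[0,.0255,.062]).round(1))
E
```

```text
-0.009 [319.4 326.9] nearcap top [319.1 232.9] cap lower near [318.9 216.8] sides [380.3 283.5]
-0.007 [319.5 330. ] nearcap top [319.1 237.3] cap lower near [318.9 220.9] sides [379.9 287.1]
-0.005 [319.5 333. ] nearcap top [319.1 241.6] cap lower near [318.9 225. ] sides [379.5 290.7]
-0.003 [319.5 336. ] nearcap top [319.2 245.8] cap lower near [318.9 229.1] sides [379.1 294.2]
-0.001 [319.5 339. ] nearcap top [319.2 250. ] cap lower near [318.9 233.1] sides [378.7 297.7]
```

```bash
python3 go.py 0.448 0.27 0.17 97 38 11
```

```text
t 7.8 pos [0.5018 0.1663 0.1224] yaw -0.26 w 0.0507 F [ 0.18  0.42 -0.69]
dist 0.1261 rv [-95.42   0.59  18.84] n 25
[-0.06, 0.1, -0.04, -0.95, 0.01, 0.19]
[-0.06, 0.11, -0.04, -0.95, 0.01, 0.19]
[-0.05, 0.11, -0.03, -0.95, 0.01, 0.19]
[-0.05, 0.11, -0.02, -0.95, 0.01, 0.19]
[-0.05, 0.11, -0.01, -0.95, 0.01, 0.19]
[-0.05, 0.12, -0.01, -0.95, 0.01, 0.19]
[-0.05, 0.12, 0.0, -0.95, 0.01, 0.19]
[-0.05, 0.12, 0.01, -0.95, 0.01, 0.19]
[-0.05, 0.12, 0.02, -0.95, 0.01, 0.19]
[-0.04, 0.12, 0.02, -0.95, 0.01, 0.19]
```

Emit:
{"fn": "carry_out", "kwargs": {"deltas": [[-0.5, 0.5, -0.5, -0.5, 0, 0.1], [-0.5, 0.6, -0.4, -1, 0, 0.2], [-0.2, 0.6, -0.2, -1, 0, 0.2], [0, 0.5, 0, -1, 0, 0.2], [0, 0.4, 0.1, -1, 0, 0.2]]}}

```text
t: 8.3
eef_pos: [0.439, 0.27, 0.1623]
ee_rot: [0.021, 1.37, 0.345]
force: [0.2, 0.3, -1.5]
width: 0.0503
```

```bash
python3 go.py 0.448 0.28 0.17 97 38 11
```

```text
t 8.3 pos [0.439  0.27   0.1623] yaw 18.58 w 0.0503 F [ 0.24  0.34 -1.49]
dist 0.0154 rv [-76.95   0.57  15.1 ] n 20
[-0.01, 0.01, 0.02, -0.96, 0.01, 0.19]
[-0.01, 0.01, 0.02, -0.96, 0.01, 0.19]
[-0.01, 0.01, 0.02, -0.96, 0.01, 0.19]
[-0.01, 0.01, 0.02, -0.96, 0.01, 0.19]
[-0.01, 0.0, 0.02, -0.96, 0.01, 0.19]
[-0.01, 0.0, 0.02, -0.96, 0.01, 0.19]
[-0.01, 0.0, 0.02, -0.96, 0.01, 0.19]
[-0.01, 0.0, 0.02, -0.96, 0.01, 0.19]
[-0.01, -0.0, 0.02, -0.96, 0.01, 0.19]
[-0.01, -0.0, 0.02, -0.96, 0.01, 0.19]
```

Emit:
{"fn": "carry_out", "kwargs": {"deltas": [[0, 0, 0, -1, 0, 0.2], [0, 0, 0, -1, 0, 0.2], [0, 0, 0, -1, 0, 0.2], [0, 0, 0, -1, 0, 0.2], [0, 0, 0, -1, 0, 0.2]]}}

```text
t: 8.8
eef_pos: [0.4376, 0.2723, 0.1599]
ee_rot: [0.017, 1.372, 0.716]
force: [0.3, -0.1, -0.7]
width: 0.0504
```

Emit:
{"fn": "carry_out", "kwargs": {"deltas": [[0, 0, 0, -1, 0, 0.2], [0, 0, 0, -1, 0, 0.2], [0, 0, 0, -1, 0, 0.2], [0, 0, 0, -1, 0, 0.2], [0, 0, 0, -1, 0, 0.2]]}}

```text
t: 9.3
eef_pos: [0.4363, 0.2713, 0.1567]
ee_rot: [0.026, 1.375, 1.097]
force: [0.5, -0.1, -0.6]
width: 0.0509
```

Emit:
{"fn": "carry_out", "kwargs": {"deltas": [[0, 0, 0, -1, 0, 0.2], [0, 0, 0, -1, 0, 0.2], [0, 0, 0, -1, 0, 0.2], [0, 0, 0, -1, 0, 0.2], [0, 0, 0, -1, 0, 0.2]]}}

```text
t: 9.8
eef_pos: [0.4352, 0.2704, 0.1536]
ee_rot: [0.047, 1.375, 1.489]
force: [-0.7, -1.6, -1.6]
width: 0.0504
```

```bash
python3 go.py 0.4483 0.3095 0.13 97 38 11.7
```

```text
t 9.8 pos [0.4352 0.2704 0.1536] yaw 82.67 w 0.0504 F [-0.68 -1.62 -1.57]
dist 0.0475 rv [-14.15  -0.41   2.34] n 4
[0.19, -0.05, 0.22, -0.88, -0.03, 0.15]
[0.19, -0.07, 0.22, -0.88, -0.03, 0.15]
[0.19, -0.08, 0.21, -0.88, -0.03, 0.15]
[0.19, -0.1, 0.2, -0.88, -0.03, 0.15]
```

Emit:
{"fn": "carry_out", "kwargs": {"deltas": [[0, -0.1, 0.3, -0.9, 0, 0.15], [0.1, -0.1, 0.3, -0.9, 0, 0.15], [0.1, -0.1, 0.2, -0.9, 0, 0.15], [0.1, -0.1, 0.2, -0.9, 0, 0.15], [0, 0, 0, 0, 0, 0]]}}

```text
t: 10.3
eef_pos: [0.4529, 0.3118, 0.1461]
ee_rot: [0.025, 1.374, 1.733]
force: [0.2, -0.3, -0.8]
width: 0.0505
```

```bash
python3 go.py 0.4483 0.3095 0.11 97 38 11.7; python3 - <<'E'
from h import *
f=wrist();crop(f,0,0,640,400,1,"pics/w10.png")
for P in ([.442,.36],[.4488,.3055]): print(proj(f,P+[.009]))
c=np.array([.442,.360]);a=np.radians(97);ex=np.array([np.cos(a),np.sin(a)]);ey=np.array([-ex[1],ex[0]])
for x,y,z in ((-.085,.032,.038),(-.085,-.032,.038),(-.024,.032,.038),(-.024,-.032,.038)): print(x,y,proj(f,np.r_[c+x*ex+y*ey,z]).round(1))
E
```

```text
t 10.3 pos [0.4529 0.3118 0.1461] yaw 97.9 w 0.0505 F [ 0.21 -0.33 -0.82]
dist 0.0365 rv [ 0.83 -0.45 -0.45] n 1
[0.88, 0.12, -0.22, 0.21, -0.11, -0.11]
[322.68733287 212.61623625]
[324.06787428 154.75969236]
-0.085 0.032 [370.9 130.1]
-0.085 -0.032 [281.1 128.8]
-0.024 0.032 [364.3 205.1]
-0.024 -0.032 [283.6 204.1]
```

View pics/w10.png

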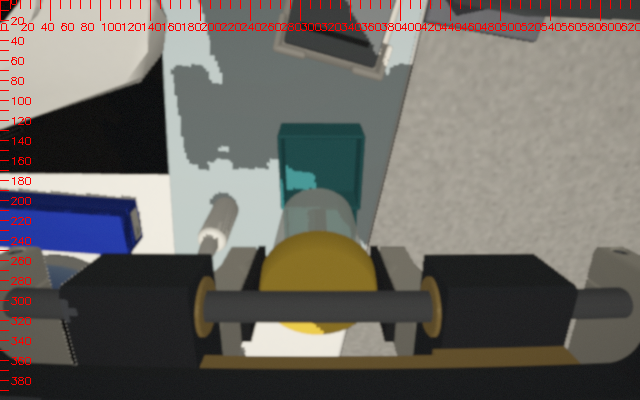

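```bash
python3 - <<'E'
from h import *
f=wrist();crop(f,180,100,400,300,3,"pics/w11.png")
E
```

```text
(no output)
```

View pics/w11.png

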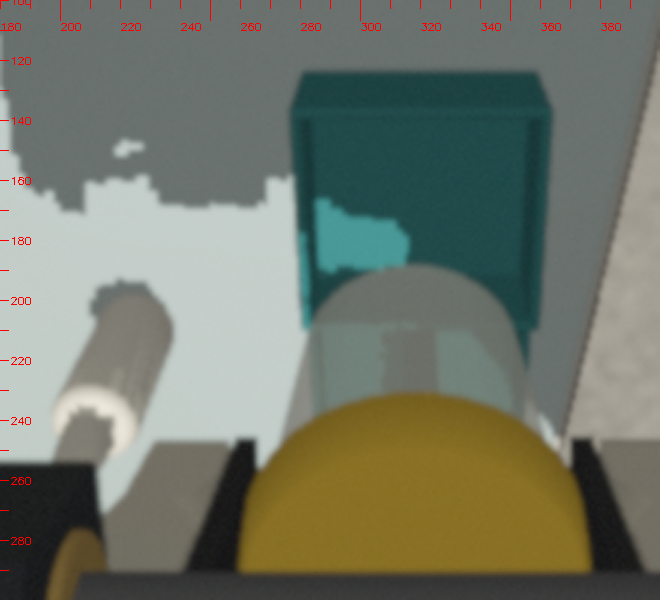

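```bash
python3 - <<'E'
from h import *
f=wrist()
p=[proj_inv(f,*q,.038) for q in ((277,136),(364,136.7),(281,209),(360,209))]
for q in p: print(q.round(4))
e=(p[0]+p[1])/2;d=(p[2]+p[3])/2
print(e,d,np.linalg.norm(e-d),np.degrees(np.arctan2(*(d-e)[[1,0]])), "w",np.linalg.norm(p[0]-p[1]),np.linalg.norm(p[2]-p[3]))
print("cell",(e+(d-e)/np.linalg.norm(d-e)*.031))
for z in (.011,.02): print(proj_inv(f,220-20*0,300,z))
E
```

```text
[0.4858 0.2842 0.038 ]
[0.4237 0.2764 0.038 ]
[0.4777 0.3439 0.038 ]
[0.4152 0.3355 0.038 ]
[0.45475109 0.28031742 0.038     ] [0.44646342 0.33970173 0.038     ] 0.059959836844010336 97.94488035975873 w 0.0626364775498682 0.06310144595949115
cell [0.45046625 0.31101987 0.038     ]
[0.53234367 0.47564854 0.011     ]
[0.53024889 0.46668753 0.02      ]
```

Emit:
{"fn": "carry_out", "kwargs": {"deltas": [[0.5, 0.1, -0.1, 0.2, -0.1, -0.1], [0.5, 0, -0.12, 0, 0, 0], [0.4, 0, -0.1, 0, 0, 0], [0.3, 0, -0.05, 0, 0, 0], [0, 0, 0, 0, 0, 0]]}}

```text
t: 10.95
eef_pos: [0.4476, 0.3078, 0.0769]
ee_rot: [-0.009, 1.365, 1.675]
force: [-0.4, -0.2, -0.7]
width: 0.0503
```

```bash
python3 go.py 0.449 0.3125 0.082 97 38 11.7; python3 - <<'E'
from h import *
f=wrist();crop(f,200,60,440,260,3,"pics/w12.png")
g=cams.grab_frame("scene");crop(g,270,160,420,300,5,"pics/sc6.png")
E
```

```text
t 10.95 pos [0.4476 0.3078 0.0769] yaw 96.48 w 0.0503 F [-0.45 -0.24 -0.67]
dist 0.0071 rv [-0.49  0.09  0.21] n 1
[-0.1, -0.05, 0.14, -0.12, 0.02, 0.05]
```

View pics/w12.png

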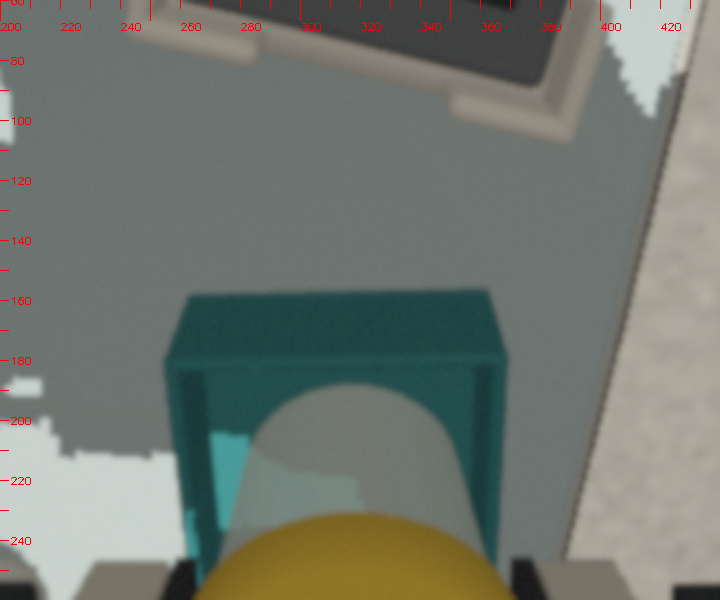

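View pics/sc6.png

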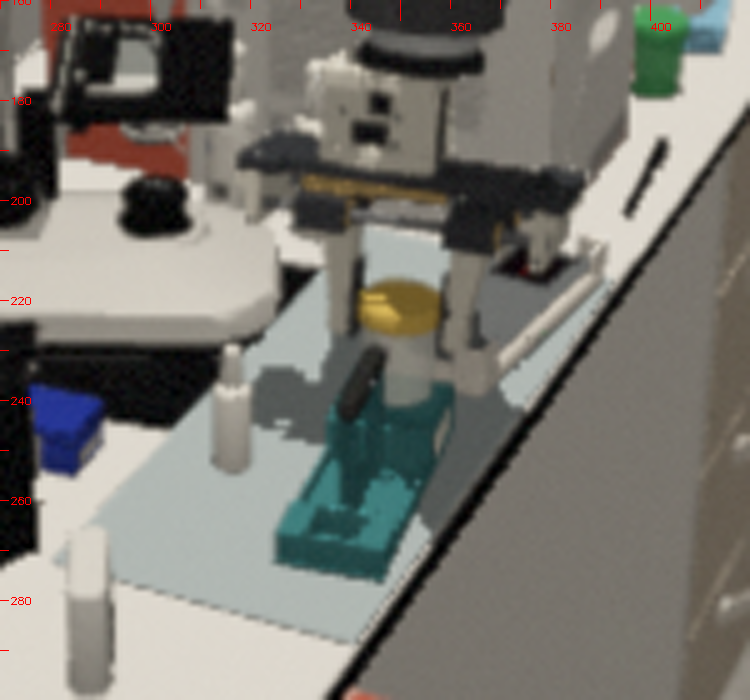

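Emit:
{"fn": "carry_out", "kwargs": {"deltas": [[0, -0.1, 0.08, 0, 0, 0], [0, 0, 0, 0, 0, 0]]}}

```text
t: 11.25
eef_pos: [0.4534, 0.3133, 0.0811]
ee_rot: [-0.031, 1.362, 1.654]
force: [0.2, 0.1, -1.2]
width: 0.0501
```

```bash
python3 go.py 0.450 0.310 0.0455 97 38 11.7; python3 - <<'E'
from h import *
f=wrist();crop(f,200,60,440,260,3,"pics/w13.png")
E
```

```text
t 11.25 pos [0.4534 0.3133 0.0811] yaw 96.52 w 0.0501 F [ 0.17  0.06 -1.17]
dist 0.0359 rv [-0.39  0.26  0.46] n 1
[0.86, 0.1, -0.25, -0.1, 0.06, 0.11]
```

View pics/w13.png

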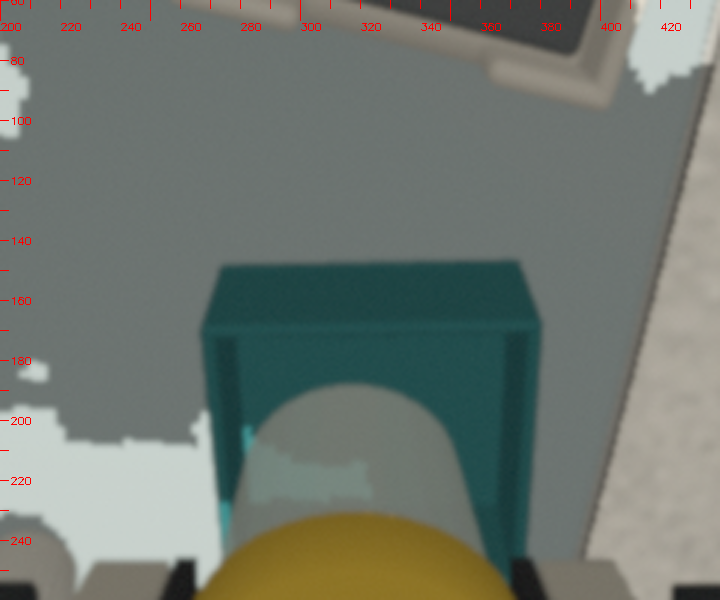

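Emit:
{"fn": "carry_out", "kwargs": {"deltas": [[0.1, 0.08, -0.1, 0, 0, 0.1], [0, 0, 0, 0, 0, 0]]}}

```text
t: 11.5
eef_pos: [0.4503, 0.3097, 0.0767]
ee_rot: [0.002, 1.361, 1.688]
force: [0.8, 0.4, -0.8]
width: 0.0502
```

```bash
python3 go.py 0.450 0.310 0.0455 97 38 11.7
```

```text
t 11.5 pos [0.4503 0.3097 0.0767] yaw 96.62 w 0.0502 F [ 0.83  0.44 -0.83]
dist 0.0312 rv [-0.38  0.31  0.06] n 1
[0.76, 0.01, -0.15, -0.1, 0.08, 0.01]
```

Emit:
{"fn": "carry_out", "kwargs": {"deltas": [[0.3, 0, -0.06, 0, 0, 0], [0.25, 0, -0.05, 0, 0, 0], [0, 0, 0, 0, 0, 0]]}}

```text
t: 11.8
eef_pos: [0.4502, 0.3098, 0.0524]
ee_rot: [0.001, 1.361, 1.687]
force: [-0.4, 0.4, -0.9]
width: 0.0505
```

```bash
python3 go.py 0.450 0.310 0.0455 97 38 11.7;  python3 - <<'E'
from h import *
f=wrist();crop(f,200,60,440,260,3,"pics/w14.png")
E
```

```text
t 11.8 pos [0.4502 0.3098 0.0524] yaw 96.59 w 0.0505 F [-0.36  0.39 -0.91]
dist 0.0069 rv [-0.4   0.33  0.07] n 1
[0.17, 0.0, -0.03, -0.1, 0.08, 0.02]
```

View pics/w14.png

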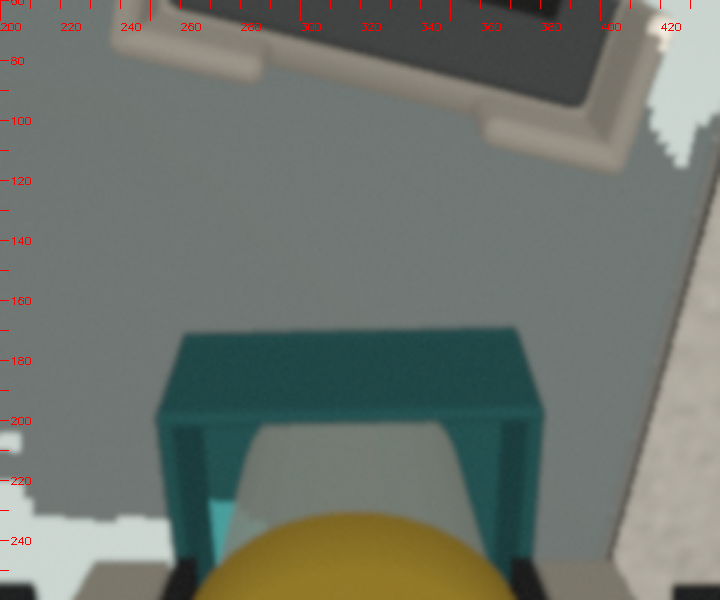

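Emit:
{"fn": "carry_out", "kwargs": {"deltas": [[0.15, 0, -0.03, 0, 0, 0], [0, 0, 0, 0, 0, 0]]}}

```text
t: 12.05
eef_pos: [0.4504, 0.31, 0.046]
ee_rot: [0.001, 1.361, 1.687]
force: [0.5, -0.6, -1.8]
width: 0.0505
```

```bash
python3 go.py 0.450 0.310 0.0455 97 38 11.7
```

```text
t 12.05 pos [0.4504 0.31   0.046 ] yaw 96.6 w 0.0505 F [ 0.46 -0.61 -1.82]
dist 0.0006 rv [-0.39  0.31  0.07] n 1
[0.01, 0.01, -0.0, -0.1, 0.08, 0.02]
```

Emit:
{"fn": "carry_out", "kwargs": {"deltas": [[0.03, 0, 0, 0, 0, 0], [0, 0, 0, 0, 0, 0], [0, 0, 0, 0, 0, 0], [0, 0, 0, 0, 0, 0]], "hand": 0}}

```text
t: 12.45
eef_pos: [0.451, 0.3109, 0.0455]
ee_rot: [-0.006, 1.36, 1.681]
force: [0.2, 0.3, 0.1]
width: 0.0765
```

```bash
python3 go.py 0.46 0.28 0.17 97 38 0;  python3 - <<'E'
from h import *
f=wrist();crop(f,150,60,490,400,2,"pics/w15.png")
E
```

```text
t 12.45 pos [0.451  0.3109 0.0455] yaw 96.62 w 0.0765 F [0.19 0.26 0.12]
dist 0.1286 rv [-0.37 12.06  0.11] n 4
[-0.8, -0.03, -0.03, -0.02, 0.75, 0.01]
[-0.8, -0.03, -0.07, -0.02, 0.75, 0.01]
[-0.79, -0.03, -0.12, -0.02, 0.75, 0.01]
[-0.79, -0.03, -0.16, -0.02, 0.75, 0.01]
```

View pics/w15.png

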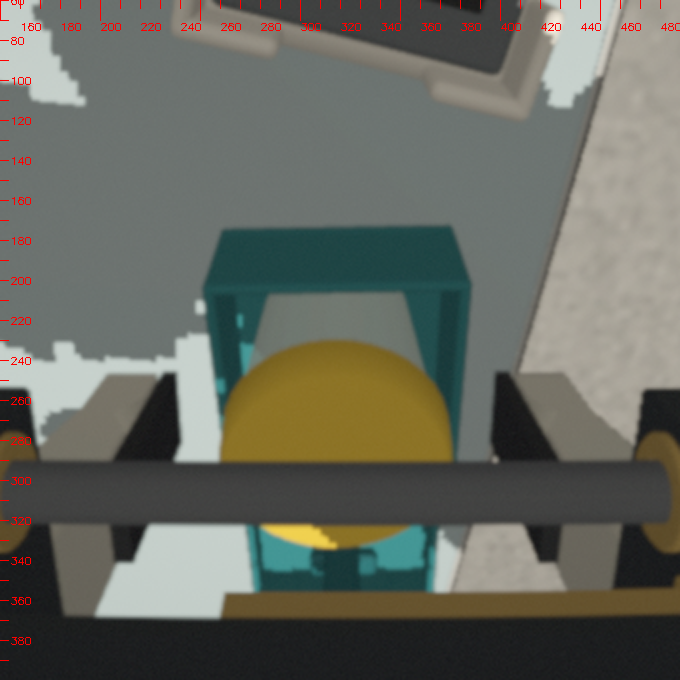

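Emit:
{"fn": "carry_out", "kwargs": {"deltas": [[-0.8, 0, 0, 0, 0, 0], [-0.8, 0, 0, 0, 0.4, 0], [-0.8, 0, -0.1, 0, 0.8, 0], [-0.8, 0, 0.2, 0, 0.9, 0], [-0.5, -0.3, 0.5, 0, 0.9, 0]]}}

```text
t: 13.0
eef_pos: [0.4616, 0.3062, 0.1961]
ee_rot: [2.845, 1.562, -1.758]
force: [2.5, -0.1, -0.3]
width: 0.0875
```

```bash
python3 go.py 0.50 0.36 0.17 97 38 0;  python3 - <<'E'
from h import *
f=cams.grab_frame("top")
for z in (.1,.15,.2): print(z,[proj_inv(f,*p,z).round(3) for p in ((223,180),(215,205),(251,200),(270,180))])
f=wrist();crop(f,0,0,640,400,1,"pics/w16.png")
crop(cams.grab_frame("top"),150,150,380,290,3,"pics/top4.png")
E
```

```text
t 13.0 pos [0.4616 0.3062 0.1961] yaw 96.24 w 0.0875 F [ 2.45 -0.11 -0.25]
dist 0.0711 rv [-0.76 -0.5  -0.16] n 2
[0.32, -0.55, 0.62, -0.09, -0.06, -0.02]
[0.32, -0.55, 0.61, -0.09, -0.06, -0.02]
0.1 [array([0.669, 0.42 , 0.1  ]), array([0.596, 0.439, 0.1  ]), array([0.612, 0.337, 0.1  ]), array([0.671, 0.285, 0.1  ])]
0.15 [array([0.658, 0.407, 0.15 ]), array([0.588, 0.425, 0.15 ]), array([0.603, 0.328, 0.15 ]), array([0.659, 0.278, 0.15 ])]
0.2 [array([0.646, 0.395, 0.2  ]), array([0.58 , 0.411, 0.2  ]), array([0.595, 0.319, 0.2  ]), array([0.648, 0.272, 0.2  ])]
```

View pics/w16.png

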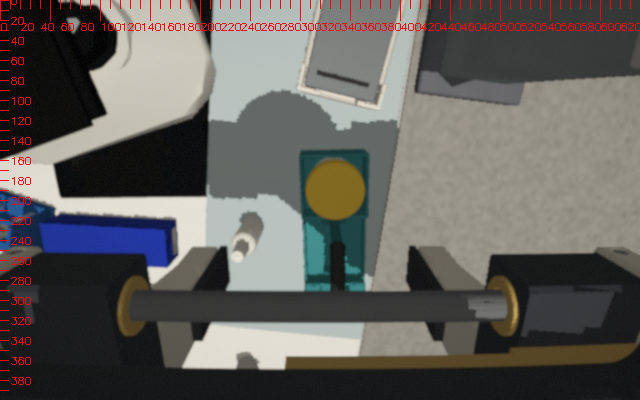

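View pics/top4.png

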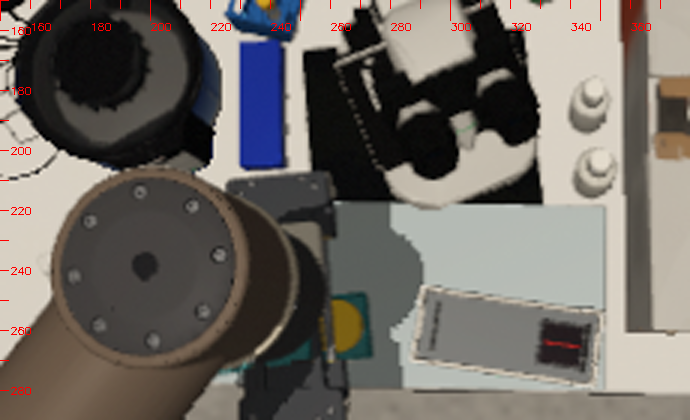

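```bash
python3 - <<'E'
from h import *
f=wrist();crop(f,200,130,400,300,4,"pics/w17.png")
E
python3 go.py 0.525 0.365 0.13 84 38 0
```

```text
t 13.2 pos [0.4611 0.308  0.1925] yaw 96.4 w 0.0876 F [-0.44 -0.43 -0.08]
dist 0.106 rv [12.4  -0.47 -0.29] n 4
[0.39, -0.44, 0.31, 0.78, -0.03, -0.02]
[0.39, -0.42, 0.33, 0.78, -0.03, -0.02]
[0.39, -0.4, 0.36, 0.78, -0.03, -0.02]
[0.39, -0.38, 0.38, 0.78, -0.03, -0.02]
```

View pics/w17.png

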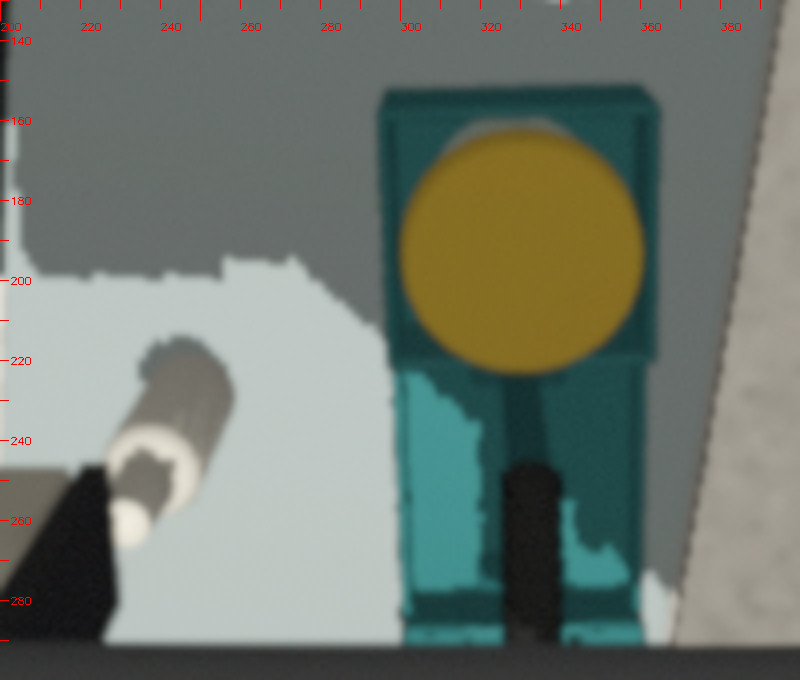

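```bash
python3 - <<'E'
from h import *
f=wrist()
print("pot",proj_inv(f,330.5,193,.071),"dtip",proj_inv(f,232,261,.086),"sh",proj_inv(f,238,247,.060),"railend",proj_inv(f,332.5,246,.096))
p=[proj_inv(f,*q,.038) for q in ((295,155),(365,155),(298,221),(363,220))]
e=(p[0]+p[1])/2;d=(p[2]+p[3])/2
print(e,d,np.degrees(np.arctan2(*(d-e)[[1,0]])))
E
```

```text
pot [0.45143154 0.30325277 0.071     ] dtip [0.52573866 0.36548158 0.086     ] sh [0.52627248 0.36449258 0.06      ] railend [0.44648839 0.33881893 0.096     ]
[0.4536881  0.27743485 0.038     ] [0.44579096 0.33828006 0.038     ] 97.39511759929083
```

Emit:
{"fn": "carry_out", "kwargs": {"deltas": [[0.2, -0.45, 0.35, 0.8, 0, 0], [0.3, -0.45, 0.35, 0.8, 0, 0], [0.4, -0.4, 0.35, 0.8, 0, 0], [0.4, -0.3, 0.3, 0.6, 0, 0], [0, 0, 0, 0, 0, 0]]}}

```text
t: 13.75
eef_pos: [0.5226, 0.3593, 0.134]
ee_rot: [2.394, 1.556, -2.429]
force: [-0.6, -0.4, -0.3]
width: 0.0874
```

```bash
python3 go.py 0.526 0.365 0.10 84 38 0;  python3 - <<'E'
from h import *
f=wrist();crop(f,160,100,480,400,2,"pics/w18.png");print(proj(f,[.526,.365,.086]))
crop(cams.grab_frame("scene"),240,130,400,290,5,"pics/sc7.png")
E
```

```text
t 13.75 pos [0.5226 0.3593 0.134 ] yaw 83.65 w 0.0874 F [-0.61 -0.38 -0.31]
dist 0.0346 rv [-0.35 -0.61 -0.57] n 1
[0.85, -0.08, 0.16, -0.09, -0.15, -0.14]
[314.00111304 238.48225335]
```

View pics/w18.png

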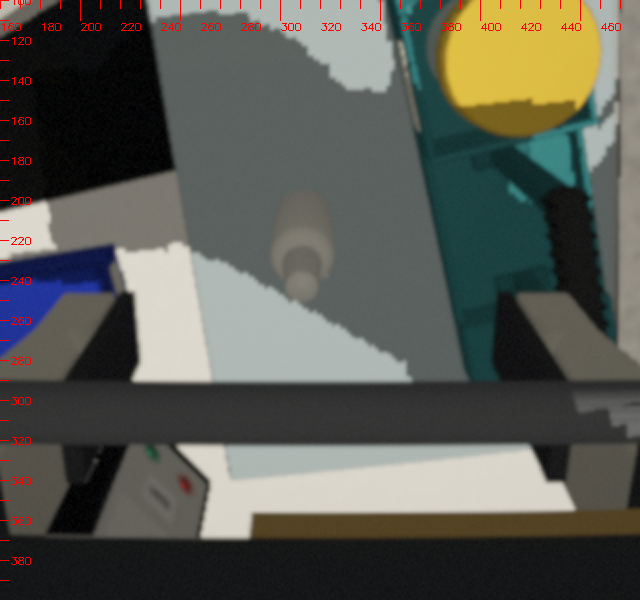

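View pics/sc7.png

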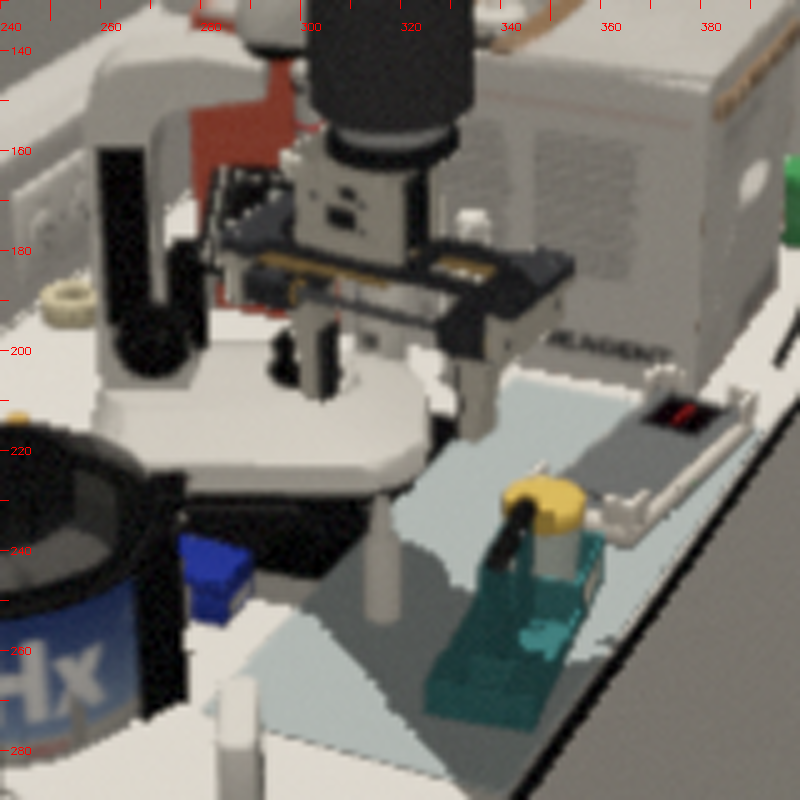

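Emit:
{"fn": "carry_out", "kwargs": {"deltas": [[0.2, -0.12, 0.16, 0, -0.1, -0.1], [0.4, 0, 0, 0, 0, 0], [0.4, 0, 0, 0, 0, 0], [0, 0, 0, 0, 0, 0]], "hand": 0.45}}

```text
t: 14.25
eef_pos: [0.528, 0.3645, 0.0975]
ee_rot: [-0.536, 1.567, 0.928]
force: [0.7, 0.2, 0.1]
width: 0.0614
```

```bash
python3 go.py 0.5275 0.3665 0.034 84 38 0;  python3 - <<'E'
from h import *
f=wrist();crop(f,160,100,480,400,2,"pics/w19.png");print(proj(f,[.5275,.3665,.086]))
E
```

```text
t 14.25 pos [0.528  0.3645 0.0975] yaw 83.86 w 0.0614 F [0.74 0.15 0.14]
dist 0.0635 rv [-0.14  0.2   0.12] n 2
[0.79, 0.01, 0.02, -0.02, 0.03, 0.01]
[0.79, 0.01, 0.02, -0.02, 0.03, 0.01]
[320.96797193 257.50660778]
```

View pics/w19.png

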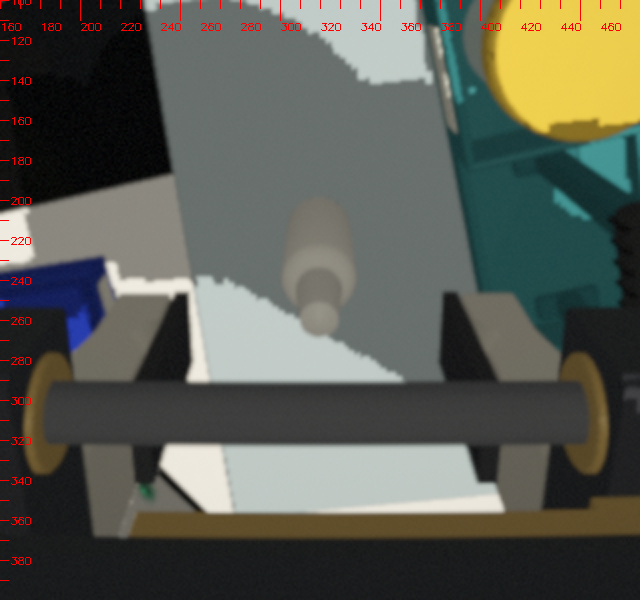

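Emit:
{"fn": "carry_out", "kwargs": {"deltas": [[0.5, 0, 0.04, 0, 0, 0], [0.5, 0, 0, 0, 0, 0], [0.4, 0, 0, 0, 0, 0], [0, 0, 0, 0, 0, 0]]}}

```text
t: 14.7
eef_pos: [0.5313, 0.3691, 0.0475]
ee_rot: [-0.661, 1.555, 0.805]
force: [-0.9, -1.2, -0.0]
width: 0.0483
```

```bash
python3 go.py 0.5275 0.3665 0.034 84 38 0
```

```text
t 14.7 pos [0.5313 0.3691 0.0475] yaw 84.0 w 0.0483 F [-0.92 -1.16 -0.03]
dist 0.0143 rv [0.   0.7  0.55] n 1
[0.34, 0.09, -0.08, 0.0, 0.18, 0.14]
```

Emit:
{"fn": "carry_out", "kwargs": {"deltas": [[0.32, 0.09, -0.08, 0, 0.18, 0.14], [0, 0, 0, 0, 0, 0]]}}

```text
t: 14.9
eef_pos: [0.5281, 0.3671, 0.0364]
ee_rot: [-0.697, 1.569, 0.769]
force: [-0.6, -0.1, -0.0]
width: 0.0479
```

```bash
python3 go.py 0.5275 0.3665 0.034 84 38 0;  python3 - <<'E'
from h import *
f=wrist();crop(f,160,100,480,400,2,"pics/w20.png");print(proj(f,[.5275,.3665,.086]))
E
```

```text
t 14.9 pos [0.5281 0.3671 0.0364] yaw 84.04 w 0.0479 F [-0.57 -0.07 -0.02]
dist 0.0025 rv [0.04 0.07 0.05] n 1
[0.06, 0.01, -0.02, 0.01, 0.02, 0.01]
[321.44505348 326.0862999 ]
```

View pics/w20.png

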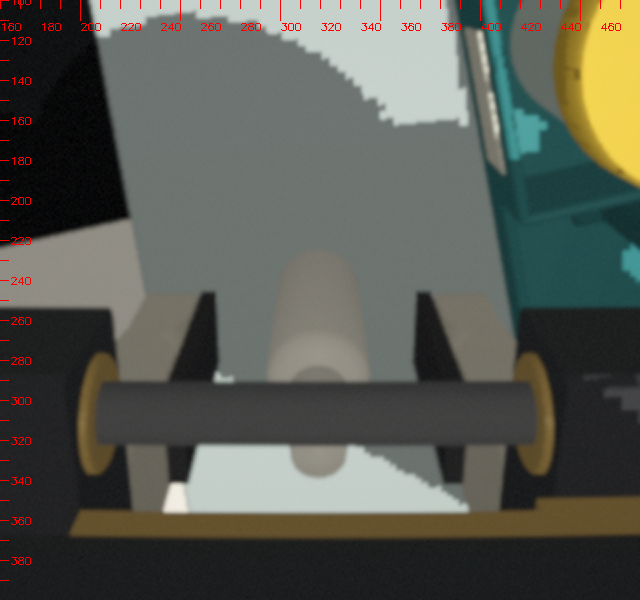

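Emit:
{"fn": "carry_out", "kwargs": {"deltas": [[0.08, 0, 0, 0, 0, 0], [0, 0, 0, 0, 0, 0]]}}

```text
t: 15.15
eef_pos: [0.5298, 0.3687, 0.0358]
ee_rot: [-0.735, 1.564, 0.733]
force: [0.1, 0.1, 0.9]
width: 0.0479
```

Emit:
{"fn": "carry_out", "kwargs": {"deltas": [[0, 0, 0, 0, 0, 0], [0, 0, 0, 0, 0, 0], [0, 0, 0, 0, 0, 0], [0, 0, 0, 0, 0, 0], [0, 0, 0, 0, 0, 0]], "hand": 1, "newtons": 12}}

```text
t: 15.65
eef_pos: [0.5303, 0.3692, 0.037]
ee_rot: [-0.721, 1.562, 0.747]
force: [-0.2, 0.2, -0.4]
width: 0.0216
```

```bash
python3 go.py 0.5275 0.3665 0.034 84 38 0
```

```text
t 15.65 pos [0.5303 0.3692 0.037 ] yaw 84.1 w 0.0216 F [-0.16  0.22 -0.35]
dist 0.0049 rv [0.1  0.36 0.32] n 1
[0.07, 0.06, -0.07, 0.03, 0.09, 0.08]
```

Emit:
{"fn": "carry_out", "kwargs": {"deltas": [[-0.3, 0, 0, 0, 0, 0], [-0.6, 0, 0, 0, 0, 0], [-0.7, 0, 0, 0, 0, 0], [-0.7, 0, 0, -0.4, 0, 0], [-0.6, 0.3, 0, -0.6, 0, 0]]}}

```text
t: 16.15
eef_pos: [0.5167, 0.3674, 0.1554]
ee_rot: [-1.859, 1.569, -0.321]
force: [-0.0, 0.5, 0.4]
width: 0.0219
```

```bash
python3 go.py 0.4356 0.4273 0.16 97.2 38 0;  python3 - <<'E'
from h import *
f=wrist();T=tool();crop(f,160,100,480,400,2,"pics/w21.png")
for o in (-.004,-.003,-.002,-.001,0,.001):
  print(o,[proj(f,(T@np.r_[np.array([.033-h,0,o+r]),1])[:3]).round(1) for h,r in ((0,-.011),(.056,-.011),(.082,0.005))])
E
```

```text
t 16.15 pos [0.5167 0.3674 0.1554] yaw 88.12 w 0.0219 F [-0.02  0.48  0.35]
dist 0.1009 rv [-9.08 -0.03  0.08] n 3
[-0.04, 0.69, 0.48, -0.76, -0.0, 0.01]
[-0.04, 0.67, 0.51, -0.76, -0.0, 0.01]
[-0.04, 0.64, 0.55, -0.76, -0.0, 0.01]
-0.004 [array([319.5, 219.1]), array([320.6, 265.2]), array([321.5, 340.5])]
-0.003 [array([319.5, 220.8]), array([320.6, 267.5]), array([321.5, 342.8])]
-0.002 [array([319.5, 222.5]), array([320.6, 269.7]), array([321.5, 345.2])]
-0.001 [array([319.5, 224.1]), array([320.7, 271.9]), array([321.5, 347.5])]
0 [array([319.5, 225.8]), array([320.7, 274.1]), array([321.5, 349.9])]
0.001 [array([319.5, 227.5]), array([320.7, 276.3]), array([321.5, 352.2])]
```

View pics/w21.png

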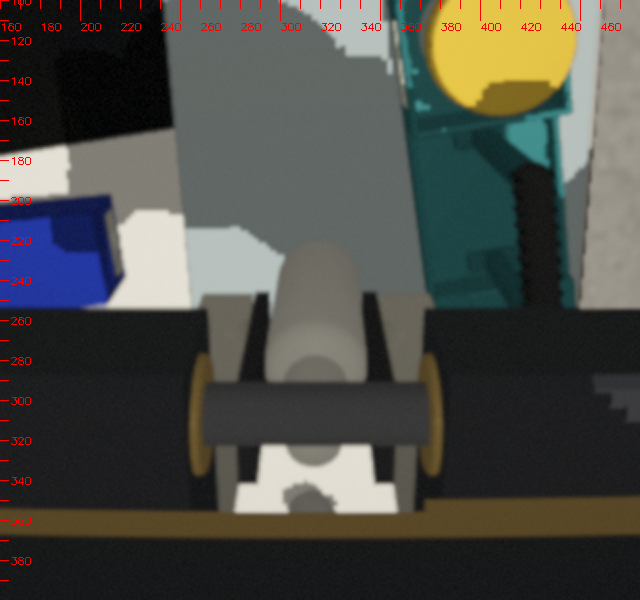

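Emit:
{"fn": "carry_out", "kwargs": {"deltas": [[0, 0.6, 0.4, -0.8, 0, 0], [0, 0.7, 0.5, -0.8, 0, 0], [0, 0.6, 0.5, -0.8, 0, 0], [0, 0.3, 0.2, 0, 0, 0], [0, 0, 0, 0, 0, 0]]}}

```text
t: 16.7
eef_pos: [0.424, 0.4314, 0.1674]
ee_rot: [-0.902, 1.555, 0.812]
force: [-0.1, 0.4, 1.0]
width: 0.0218
```

```bash
python3 go.py 0.4351 0.4311 0.13 97 38 0;  python3 - <<'E'
from h import *
f=wrist();T=tool();crop(f,160,60,480,360,2,"pics/w22.png")
E
```

```text
t 16.7 pos [0.424  0.4314 0.1674] yaw 98.18 w 0.0218 F [-0.07  0.37  0.97]
dist 0.039 rv [1.18 0.56 0.7 ] n 2
[0.47, -0.13, -0.03, 0.15, 0.07, 0.09]
[0.47, -0.13, -0.02, 0.15, 0.07, 0.09]
```

View pics/w22.png

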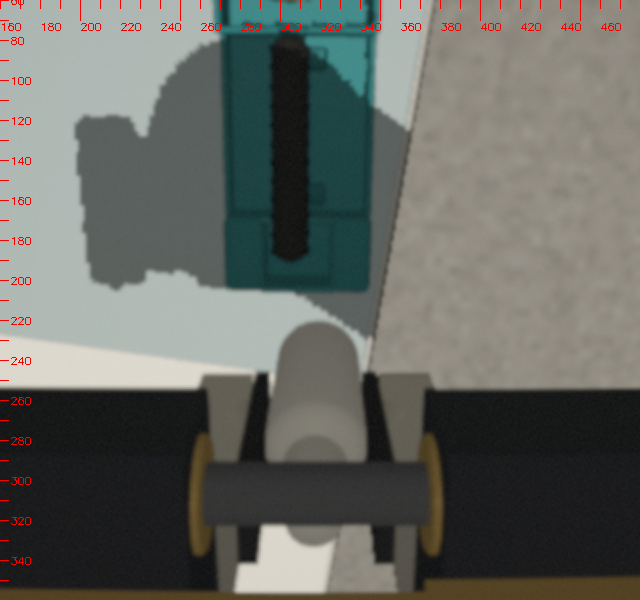

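```bash
python3 - <<'E'
from h import *
f=wrist()
a=proj_inv(f,272.5,204,.028);b=proj_inv(f,344.5,205,.028);e=(a+b)/2
print(a,b,np.linalg.norm(a-b),e)
yaw=np.radians(97.2);ex=np.array([np.cos(yaw),np.sin(yaw),0])
print("cell",e-.017*ex)
r=proj_inv(f,305,189.5,.096);print("rail end",r,"cell",r+.015*ex)
r2=proj_inv(f,305,79,.096);print(r2,np.linalg.norm(r-r2))
d=(r-r2);print(np.degrees(np.arctan2(d[1],d[0])))
E
```

```text
[0.46472904 0.45080115 0.028     ] [0.40211654 0.44245806 0.028     ] 0.06316591106737778 [0.43342279 0.4466296  0.028     ]
cell [0.43555346 0.42976365 0.028     ]
rail end [0.43750582 0.414404   0.096     ] cell [0.43562582 0.42928572 0.096     ]
[0.44675763 0.34503641 0.096     ] 0.06998184458024916
97.59692012105836
```

Emit:
{"fn": "carry_out", "kwargs": {"deltas": [[0.3, -0.3, 0, 0.3, 0.1, 0.2], [0.5, 0, 0, 0, 0, 0], [0.5, 0, 0, 0, 0, 0], [0.3, 0, 0, 0, 0, 0], [0, 0, 0, 0, 0, 0]]}}

```text
t: 17.3
eef_pos: [0.4422, 0.4303, 0.1024]
ee_rot: [0.235, 1.568, 1.918]
force: [-0.0, -0.4, -0.5]
width: 0.0222
```

```bash
python3 go.py 0.4351 0.4325 0.08 97 38 0;  python3 - <<'E'
from h import *
f=wrist();T=tool();crop(f,240,60,440,300,3,"pics/w23.png")
E
```

```text
t 17.3 pos [0.4422 0.4303 0.1024] yaw 96.46 w 0.0222 F [-0.04 -0.45 -0.49]
dist 0.0235 rv [-0.54  0.17 -0.04] n 1
[0.56, 0.17, 0.07, -0.14, 0.04, -0.01]
```

View pics/w23.png

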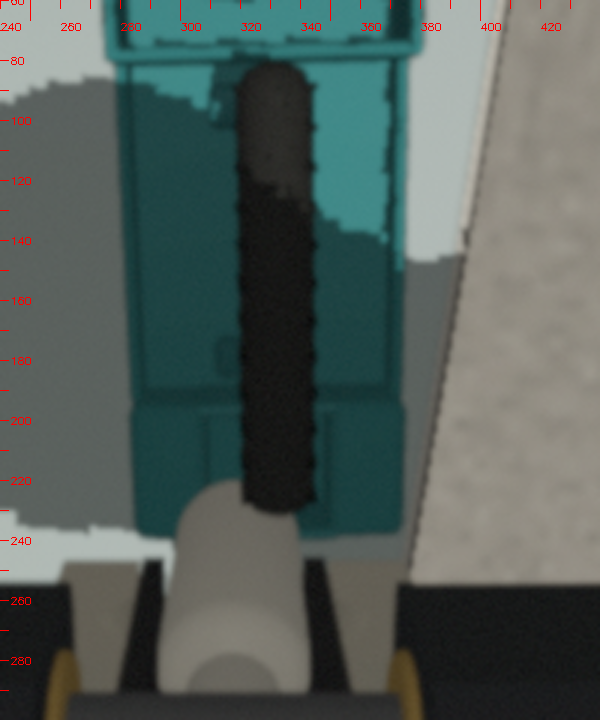

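Emit:
{"fn": "carry_out", "kwargs": {"deltas": [[0.2, 0.17, 0.07, -0.1, 0, 0], [0, 0, 0, 0, 0, 0]]}}

```text
t: 17.55
eef_pos: [0.4358, 0.4331, 0.0961]
ee_rot: [-0.267, 1.566, 1.423]
force: [-0.4, -0.7, -1.5]
width: 0.022
```

```bash
python3 go.py 0.4351 0.4325 0.08 97 38 0;  python3 - <<'E'
from h import *
f=wrist();T=tool();crop(f,240,60,440,300,3,"pics/w24.png")
E
```

```text
t 17.55 pos [0.4358 0.4331 0.0961] yaw 96.84 w 0.022 F [-0.4  -0.72 -1.46]
dist 0.0161 rv [-0.16  0.28  0.08] n 1
[0.4, 0.02, -0.01, -0.04, 0.07, 0.02]
```

View pics/w24.png

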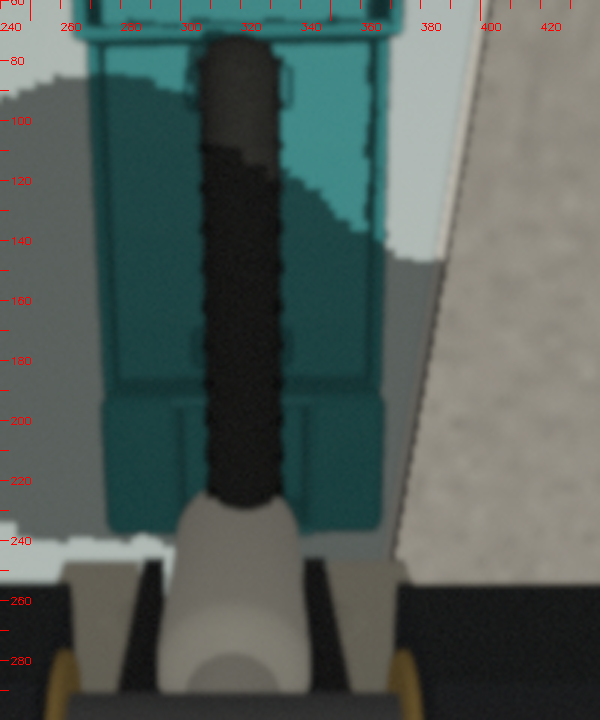

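```bash
python3 - <<'E'
from h import *
f=wrist();T=tool()
yaw=np.radians(97.2);ex=np.array([np.cos(yaw),np.sin(yaw),0])
e=(proj_inv(f,276,236.5,.028)+proj_inv(f,366.5,236.5,.028))/2;print("cell",e-.017*ex)
r=proj_inv(f,321.5,229,.096);print("cell",r+.015*ex)
r=proj_inv(f,320,73,.096);print("cell",r+.089*ex)
print("dropper axis",(T@np.r_[.033,0,-.0038,1])[:3])
E
```

```text
cell [0.43562671 0.4305961  0.028     ]
cell [0.43590161 0.43011352 0.096     ]
cell [0.43588562 0.43382477 0.096     ]
dropper axis [0.43723852 0.43023099 0.06428956]
```

Emit:
{"fn": "carry_out", "kwargs": {"deltas": [[0.3, 0.05, 0, 0, 0, 0], [0.3, 0, 0, 0, 0, 0], [0, 0, 0, 0, 0, 0]]}}

```text
t: 17.95
eef_pos: [0.4347, 0.4346, 0.0727]
ee_rot: [-0.495, 1.561, 1.196]
force: [-0.6, -0.1, -1.0]
width: 0.0218
```

```bash
python3 go.py 0.4351 0.4325 0.042 97 38 0;  python3 - <<'E'
from h import *
f=wrist();T=tool();crop(f,240,60,440,300,3,"pics/w25.png")
crop(cams.grab_frame("scene"),270,160,420,300,5,"pics/sc8.png")
yaw=np.radians(97.2);ex=np.array([np.cos(yaw),np.sin(yaw),0])
print("dropper axis",(T@np.r_[.033,0,-.0038,1])[:3])
E
```

```text
t 17.95 pos [0.4347 0.4346 0.0727] yaw 96.9 w 0.0218 F [-0.58 -0.12 -0.98]
dist 0.0308 rv [-0.09  0.48  0.26] n 1
[0.77, -0.0, -0.06, -0.02, 0.12, 0.06]
dropper axis [0.43547342 0.43141707 0.04042559]
```

View pics/w25.png

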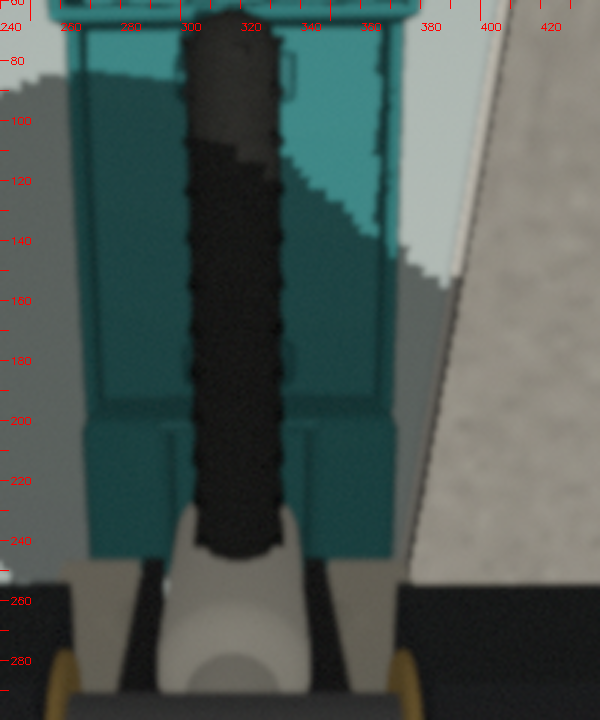

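View pics/sc8.png

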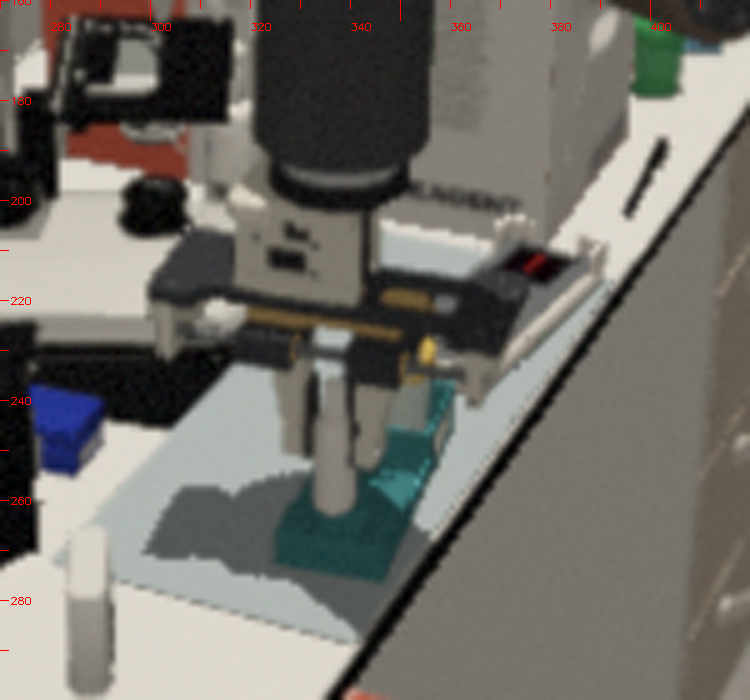

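Emit:
{"fn": "carry_out", "kwargs": {"deltas": [[0.25, 0, -0.05, 0, 0.1, 0], [0.25, 0, 0, 0, 0, 0], [0, 0, 0, 0, 0, 0]]}}

```text
t: 18.35
eef_pos: [0.4358, 0.4335, 0.0528]
ee_rot: [-1.215, 1.564, 0.477]
force: [0.0, 0.2, -0.6]
width: 0.0216
```

```bash
python3 go.py 0.4351 0.4325 0.042 97 38 0;  python3 - <<'E'
from h import *
f=wrist();T=tool();crop(f,240,60,440,300,3,"pics/w26.png")
crop(cams.grab_frame("scene"),270,160,420,300,5,"pics/sc9.png")
print("dropper axis",(T@np.r_[.033,0,-.0038,1])[:3])
E
```

```text
t 18.35 pos [0.4358 0.4335 0.0528] yaw 96.92 w 0.0216 F [ 0.05  0.2  -0.61]
dist 0.0109 rv [-0.08  0.13  0.35] n 1
[0.27, 0.02, -0.02, -0.02, 0.03, 0.09]
dropper axis [0.43671506 0.4300399  0.02037388]
```

View pics/sc9.png

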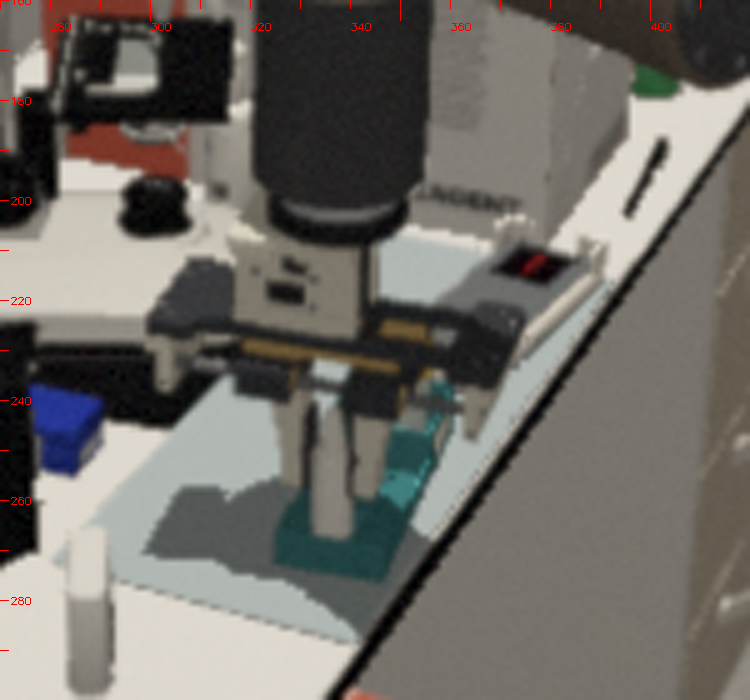

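Emit:
{"fn": "carry_out", "kwargs": {"deltas": [[0.22, 0.02, -0.03, 0, 0, 0], [0, 0, 0, 0, 0, 0]]}}

```text
t: 18.65
eef_pos: [0.4358, 0.433, 0.0449]
ee_rot: [-1.095, 1.562, 0.597]
force: [0.3, -1.0, -0.6]
width: 0.0218
```

```bash
python3 go.py 0.4351 0.4325 0.042 97 38 0
```

```text
t 18.65 pos [0.4358 0.433  0.0449] yaw 96.94 w 0.0218 F [ 0.28 -0.98 -0.61]
dist 0.003 rv [-0.06  0.23  0.44] n 1
[0.07, 0.02, -0.01, -0.02, 0.06, 0.11]
```

Emit:
{"fn": "carry_out", "kwargs": {"deltas": [[0.07, 0.02, 0, 0, 0, 0.1], [0, 0, 0, 0, 0, 0]]}}

```text
t: 18.85
eef_pos: [0.4351, 0.4332, 0.0422]
ee_rot: [-0.129, 1.566, 1.563]
force: [0.2, -0.7, -0.3]
width: 0.0221
```

Emit:
{"fn": "carry_out", "kwargs": {"deltas": [[0, 0, 0, 0, 0, 0], [0, 0, 0, 0, 0, 0], [0, 0, 0, 0, 0, 0]], "hand": 0.5}}

```text
t: 19.15
eef_pos: [0.4353, 0.4334, 0.0425]
ee_rot: [-0.189, 1.566, 1.503]
force: [-0.0, 0.3, -0.8]
width: 0.0403
```

```bash
python3 go.py 0.4351 0.4325 0.14 97 38 0;  python3 - <<'E'
from h import *
f=wrist();T=tool();crop(f,200,60,440,360,2,"pics/w27.png")
crop(cams.grab_frame("scene"),270,160,420,300,5,"pics/sc10.png")
E
```

```text
t 19.15 pos [0.4353 0.4334 0.0425] yaw 96.95 w 0.0403 F [-0.01  0.32 -0.82]
dist 0.0975 rv [-0.05  0.28  0.05] n 3
[-0.81, 0.0, -0.0, -0.0, 0.02, 0.0]
[-0.81, 0.0, -0.0, -0.0, 0.02, 0.0]
[-0.81, 0.0, -0.01, -0.0, 0.02, 0.0]
```

View pics/w27.png

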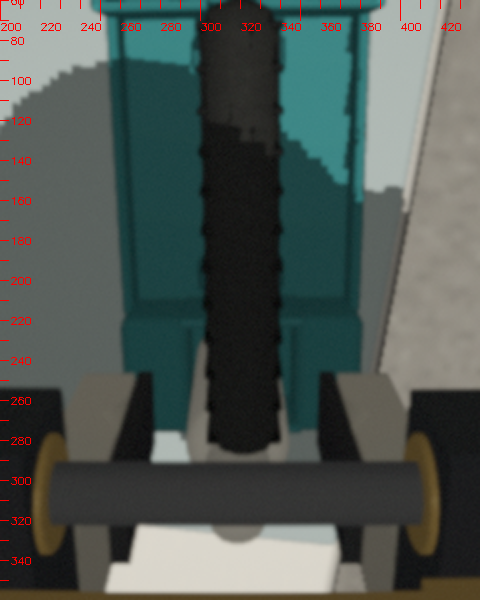

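View pics/sc10.png

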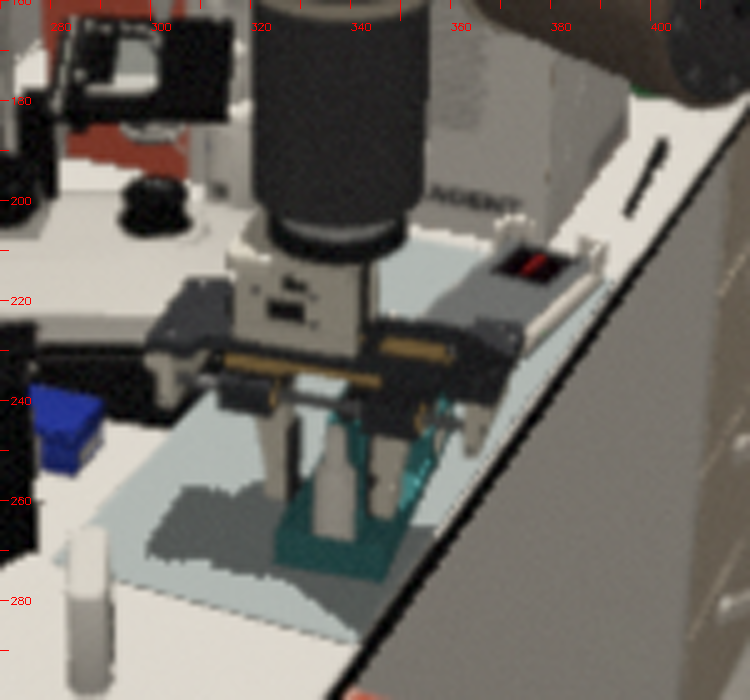

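Emit:
{"fn": "carry_out", "kwargs": {"deltas": [[-0.5, 0, 0, 0, 0, 0], [-0.8, 0, 0, 0, 0, 0], [-0.8, 0, 0, 0, 0, 0], [-0.6, 0, 0, 0, 0, 0], [0, 0, -0.3, 0, 0, 0]]}}

```text
t: 19.75
eef_pos: [0.4364, 0.4207, 0.1532]
ee_rot: [0.201, 1.569, 1.894]
force: [-0.0, 0.1, -0.1]
width: 0.0435
```

```bash
python3 go.py 0.4453 0.3511 0.15 97.2 38 0;  python3 - <<'E'
from h import *
f=wrist();T=tool();crop(f,200,0,440,300,2,"pics/w28.png")
crop(cams.grab_frame("scene"),270,160,420,300,5,"pics/sc11.png")
E
```

```text
t 19.75 pos [0.4364 0.4207 0.1532] yaw 97.0 w 0.0435 F [-0.05  0.06 -0.09]
dist 0.0703 rv [-0.2   0.12 -0.02] n 2
[0.04, -0.0, -0.88, -0.03, 0.02, -0.0]
[0.04, -0.0, -0.88, -0.03, 0.02, -0.0]
```

View pics/w28.png

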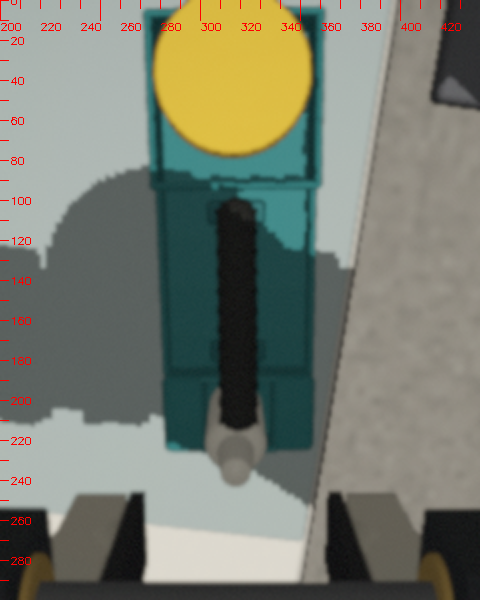

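View pics/sc11.png

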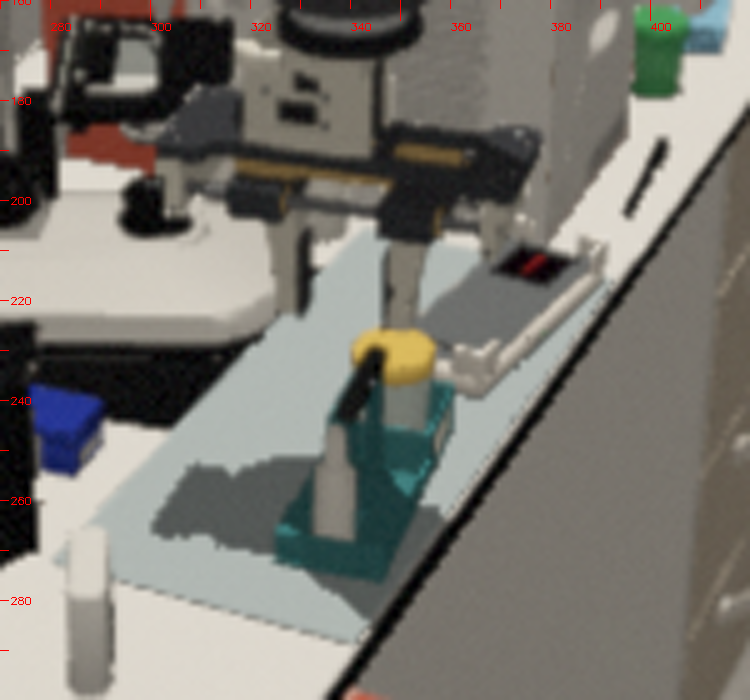

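```bash
python3 - <<'E'
from h import *
f=wrist()
a=proj_inv(f,318.5,100,.096);b=proj_inv(f,319.5,214.5,.096);m=(a+b)/2;ex=(b-a)/np.linalg.norm(b-a)
print(a,b,np.linalg.norm(a-b),np.degrees(np.arctan2(ex[1],ex[0])),"mid",m,"grasp -11:",m-.027*ex, "carrier",m-.016*ex)
print("pot",proj_inv(f,316.5,38,.071),"dtip",proj_inv(f,318,237,.091))
E
```

```text
[0.44459371 0.34120964 0.096     ] [0.43559584 0.41008914 0.096     ] 0.06946472415843258 97.44251812427285 mid [0.44009477 0.37564939 0.096     ] grasp -11: [0.44359212 0.34887686 0.096     ] carrier [0.44216728 0.35978419 0.096     ]
pot [0.45009557 0.3048625  0.071     ] dtip [0.43442673 0.42741232 0.091     ]
```

Emit:
{"fn": "carry_out", "kwargs": {"deltas": [[0, 0, -0.7, 0, 0, 0], [0, 0, -0.7, 0, 0, 0], [0.3, 0, -0.3, 0, 0, 0], [0, 0, 0, 0, 0, 0]]}}

```text
t: 20.3
eef_pos: [0.4413, 0.3469, 0.1322]
ee_rot: [2.196, 1.558, -2.396]
force: [-0.2, 0.3, -0.9]
width: 0.0438
```

```bash
python3 go.py 0.4445 0.351 0.1 97.3 38 0;  python3 - <<'E'
from h import *
f=wrist();T=tool();crop(f,180,80,460,380,2,"pics/w29.png")
E
```

```text
t 20.3 pos [0.4413 0.3469 0.1322] yaw 96.87 w 0.0438 F [-0.24  0.26 -0.89]
dist 0.0326 rv [-0.43 -0.43 -0.6 ] n 1
[0.8, -0.1, 0.1, -0.11, -0.11, -0.15]
```

View pics/w29.png

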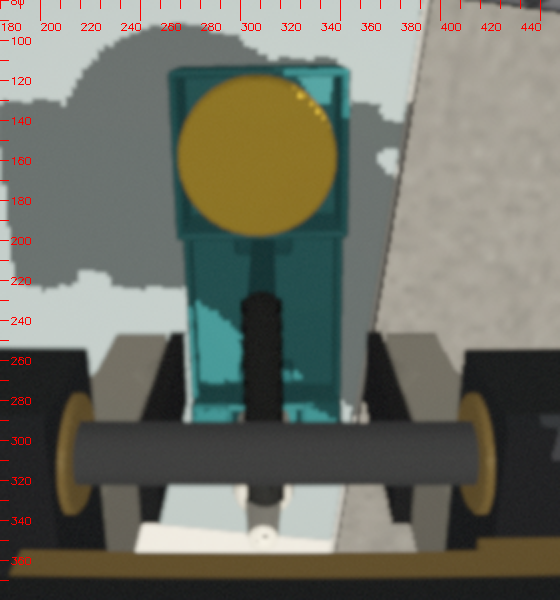

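Emit:
{"fn": "carry_out", "kwargs": {"deltas": [[0.3, -0.1, 0.12, -0.1, -0.1, -0.15], [0.4, 0, 0, 0, 0, 0], [0, 0, 0, 0, 0, 0]]}}

```text
t: 20.65
eef_pos: [0.4459, 0.3557, 0.1044]
ee_rot: [-1.453, 1.568, 0.246]
force: [-0.2, 0.0, -0.3]
width: 0.044
```

```bash
python3 go.py 0.4445 0.351 0.069 97.3 38 0;  python3 - <<'E'
from h import *
f=wrist();T=tool();crop(f,180,80,460,380,2,"pics/w30.png")
a=proj_inv(f,309,200,.096)
E
```

```text
t 20.65 pos [0.4459 0.3557 0.1044] yaw 97.36 w 0.044 F [-0.19  0.05 -0.29]
dist 0.0357 rv [0.06 0.02 0.14] n 1
[0.88, 0.05, -0.11, 0.02, 0.0, 0.03]
```

View pics/w30.png

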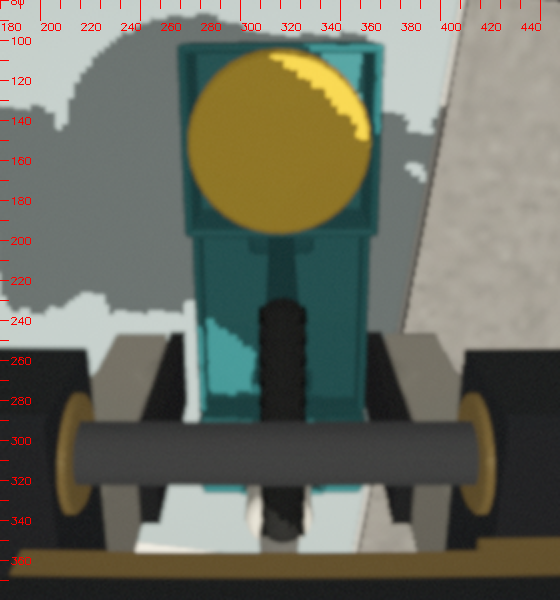

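```bash
python3 - <<'E'
from h import *
f=wrist();T=tool();Ti=np.linalg.inv(T)
for n,p in (("railend",proj_inv(f,321.5,229.5,.096)),("railfar",proj_inv(f,321.5,350,.096)),("pot",proj_inv(f,319.7,150.5,.071))): print(n,p,"tool",(Ti@np.r_[p,1])[:3].round(4))
E
```

```text
railend [0.44739356 0.34153397 0.096     ] tool [ 0.0102  0.0014 -0.015 ]
railfar [0.43765408 0.4145402  0.096     ] tool [0.0104 0.0016 0.0586]
pot [0.45295862 0.30599043 0.071     ] tool [ 0.0352  0.0005 -0.051 ]
```

Emit:
{"fn": "carry_out", "kwargs": {"deltas": [[0.3, 0.06, -0.15, 0, 0, 0], [0.3, 0, 0, 0, 0, 0], [0, 0, 0, 0, 0, 0]]}}

```text
t: 21.05
eef_pos: [0.4456, 0.3513, 0.082]
ee_rot: [-1.034, 1.563, 0.666]
force: [0.9, -0.2, -0.8]
width: 0.044
```

```bash
python3 go.py 0.4445 0.3502 0.069 97.3 38 0
```

```text
t 21.05 pos [0.4456 0.3513 0.082 ] yaw 97.44 w 0.044 F [ 0.86 -0.18 -0.81]
dist 0.0131 rv [0.14 0.22 0.36] n 1
[0.32, 0.03, -0.02, 0.04, 0.05, 0.09]
```

Emit:
{"fn": "carry_out", "kwargs": {"deltas": [[0.32, 0.05, -0.05, 0, 0.05, 0.1], [0, 0, 0, 0, 0, 0]]}}

```text
t: 21.25
eef_pos: [0.4437, 0.3488, 0.0681]
ee_rot: [1.715, 1.569, -2.867]
force: [-0.7, 0.4, -0.3]
width: 0.0438
```

```bash
python3 go.py 0.4445 0.3502 0.069 97.3 38 0;python3 - <<'E'
from h import *
f=wrist();T=tool();crop(f,180,80,460,380,2,"pics/w31.png")
E
```

```text
t 21.25 pos [0.4437 0.3488 0.0681] yaw 97.44 w 0.0438 F [-0.73  0.38 -0.35]
dist 0.0019 rv [ 0.14 -0.01 -0.08] n 1
[-0.02, -0.02, 0.03, 0.03, -0.0, -0.02]
```

View pics/w31.png

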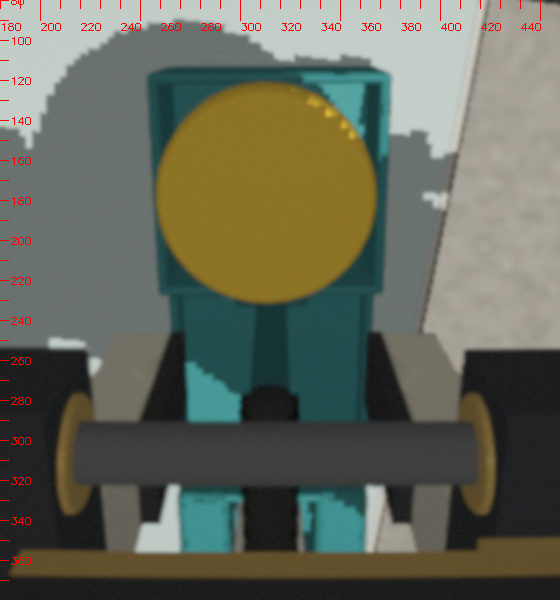

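```bash
python3 - <<'E'
from h import *
f=wrist();T=tool();Ti=np.linalg.inv(T)
for n,p in (("railend",proj_inv(f,315,272.5,.096)),("pot",proj_inv(f,313.2,175.5,.071))): print(n,p,"tool",(Ti@np.r_[p,1])[:3].round(4))
E
```

```text
railend [0.44766664 0.33968581 0.096     ] tool [-0.0262 -0.0016 -0.0105]
pot [0.45314109 0.30510905 0.071     ] tool [-0.0013 -0.0025 -0.0455]
```

Emit:
{"fn": "carry_out", "kwargs": {"deltas": [[0, -0.03, 0, 0, 0, 0], [0, 0, 0, 0, 0, 0], [0, 0, 0, 0, 0, 0], [0, 0, 0, 0, 0, 0], [0, 0, 0, 0, 0, 0]], "hand": 1, "newtons": 45}}

```text
t: 21.85
eef_pos: [0.4467, 0.3509, 0.0712]
ee_rot: [-0.733, 1.567, 0.969]
force: [1.0, -0.9, -2.4]
width: 0.0116
```

Emit:
{"fn": "carry_out", "kwargs": {"deltas": [[0, 0, 0, 0, 0, 0], [0, 0, 0, 0, 0, 0], [0, 0, 0, 0, 0, 0]]}}

```text
t: 22.15
eef_pos: [0.4463, 0.3506, 0.0709]
ee_rot: [-0.658, 1.567, 1.043]
force: [-0.1, 0.6, 0.3]
width: 0.0115
```

```bash
python3 go.py 0.4445 0.3502 0.13 97.3 38 0;python3 - <<'E'
from h import *
f=wrist();T=tool();crop(f,180,80,460,380,2,"pics/w32.png")
E
```

```text
t 22.15 pos [0.4463 0.3506 0.0709] yaw 97.47 w 0.0115 F [-0.06  0.59  0.34]
dist 0.0592 rv [0.17 0.16 0.12] n 2
[-0.74, 0.02, -0.0, 0.02, 0.02, 0.02]
[-0.74, 0.02, -0.0, 0.02, 0.02, 0.02]
```

View pics/w32.png

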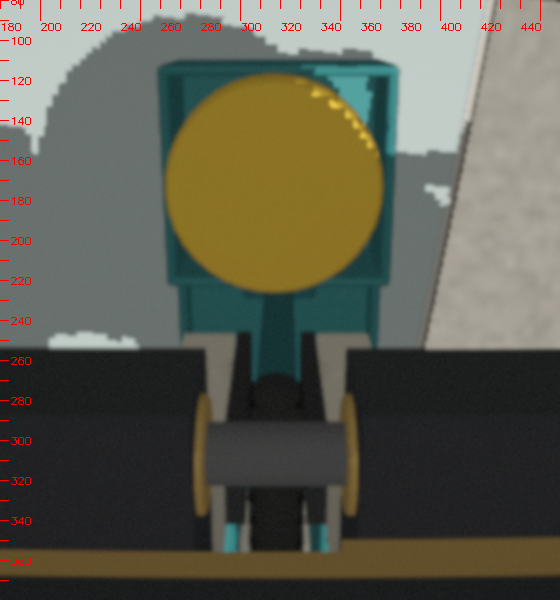

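Emit:
{"fn": "carry_out", "kwargs": {"deltas": [[-0.2, 0, 0, 0, 0, 0], [-0.3, 0, 0, 0, 0, 0], [-0.3, 0, 0, 0, 0, 0], [-0.3, 0, 0, 0, 0, 0], [0, 0, 0, 0, 0, 0]]}}

```text
t: 22.7
eef_pos: [0.4464, 0.3505, 0.1193]
ee_rot: [-0.709, 1.567, 0.992]
force: [1.0, 0.7, -1.6]
width: 0.0118
```

```bash
python3 go.py 0.444 0.1324 0.145 83.2 25 0;python3 - <<'E'
from h import *
f=wrist();T=tool();crop(f,180,80,460,380,2,"pics/w33.png")
crop(cams.grab_frame("scene"),270,140,430,300,5,"pics/sc12.png")
E
```

```text
t 22.7 pos [0.4464 0.3505 0.1193] yaw 97.47 w 0.0118 F [ 1.04  0.68 -1.59]
dist 0.2197 rv [14.27  0.19  0.13] n 9
[-0.07, 0.09, -0.6, 0.4, 0.01, 0.0]
[-0.07, 0.07, -0.6, 0.4, 0.01, 0.0]
[-0.07, 0.05, -0.6, 0.4, 0.01, 0.0]
[-0.07, 0.04, -0.6, 0.4, 0.01, 0.0]
[-0.07, 0.02, -0.61, 0.4, 0.01, 0.0]
[-0.07, 0.0, -0.61, 0.4, 0.01, 0.0]
[-0.07, -0.01, -0.61, 0.4, 0.01, 0.0]
[-0.07, -0.03, -0.61, 0.4, 0.01, 0.0]
[-0.07, -0.05, -0.6, 0.4, 0.01, 0.0]
```

View pics/w33.png

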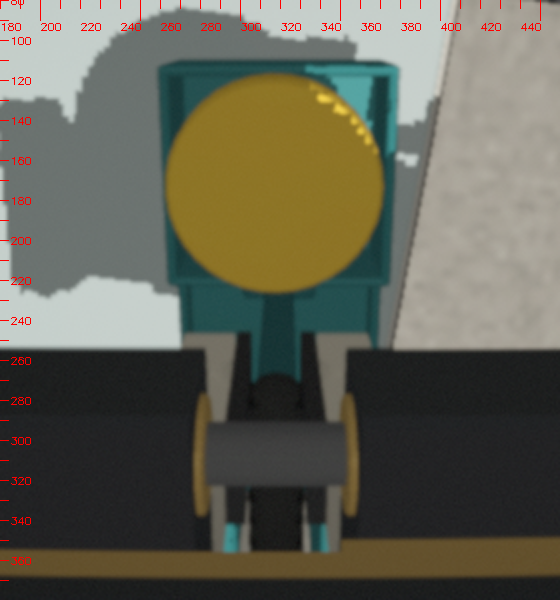

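View pics/sc12.png

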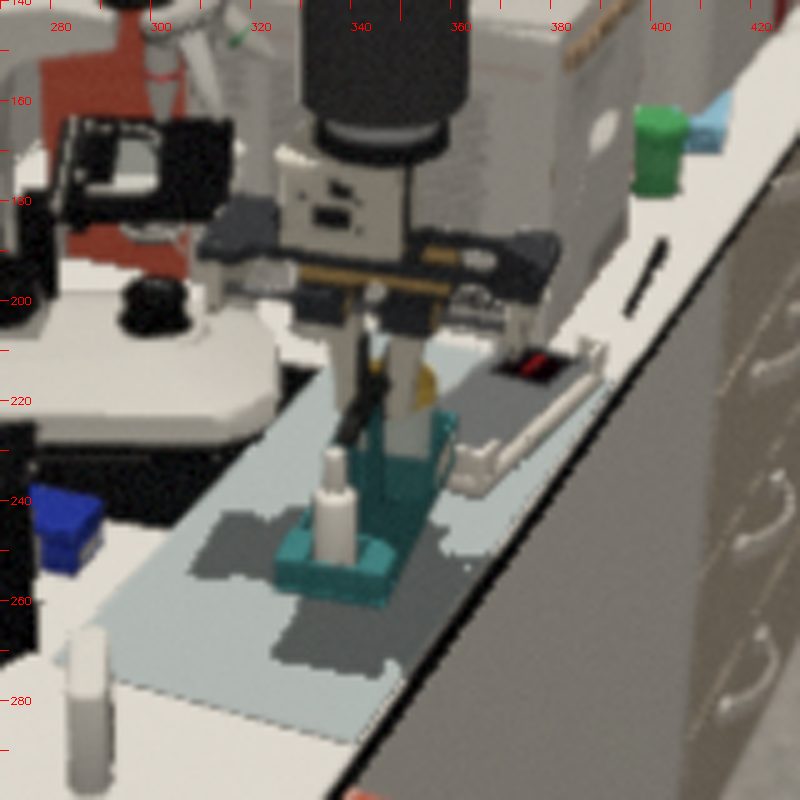

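Emit:
{"fn": "carry_out", "kwargs": {"deltas": [[-0.3, 0, -0.1, 0.1, 0, 0], [-0.3, 0.05, -0.2, 0.3, 0, 0], [-0.2, 0.05, -0.3, 0.4, 0, 0], [0, 0.05, -0.4, 0.4, 0, 0], [0, 0.05, -0.5, 0.4, 0, 0]]}}

```text
t: 23.3
eef_pos: [0.4415, 0.2856, 0.1512]
ee_rot: [1.344, 1.57, 2.926]
force: [-0.7, -0.8, -2.9]
width: 0.0112
```

```bash
python3 go.py 0.444 0.1324 0.145 83.2 22 0
```

```text
t 23.3 pos [0.4415 0.2856 0.1512] yaw 90.62 w 0.0112 F [-0.71 -0.77 -2.85]
dist 0.1533 rv [ 7.42  0.01 -0.03] n 7
[0.02, -0.0, -0.55, 0.27, 0.0, -0.0]
[0.02, -0.01, -0.55, 0.27, 0.0, -0.0]
[0.02, -0.02, -0.55, 0.27, 0.0, -0.0]
[0.02, -0.03, -0.55, 0.27, 0.0, -0.0]
[0.02, -0.04, -0.55, 0.27, 0.0, -0.0]
[0.02, -0.05, -0.54, 0.27, 0.0, -0.0]
[0.02, -0.06, -0.54, 0.27, 0.0, -0.0]
```

Emit:
{"fn": "carry_out", "kwargs": {"deltas": [[0, 0, -0.5, 0.3, 0, 0], [0, 0, -0.55, 0.3, 0, 0], [0, 0, -0.55, 0.3, 0, 0], [0, -0.03, -0.5, 0.3, 0, 0], [0, -0.03, -0.45, 0.3, 0, 0]]}}

```text
t: 23.8
eef_pos: [0.4374, 0.1708, 0.15]
ee_rot: [2.144, 1.568, -2.675]
force: [0.3, -0.3, -1.8]
width: 0.0116
```

```bash
python3 go.py 0.444 0.1324 0.142 83.2 22 0
```

```text
t 23.8 pos [0.4374 0.1708 0.15  ] yaw 83.89 w 0.0116 F [ 0.35 -0.3  -1.84]
dist 0.0398 rv [ 0.69 -0.1  -0.16] n 2
[0.1, -0.13, -0.47, 0.09, -0.01, -0.02]
[0.1, -0.14, -0.47, 0.09, -0.01, -0.02]
```

Emit:
{"fn": "carry_out", "kwargs": {"deltas": [[0.05, -0.1, -0.35, 0.1, 0, 0], [0.05, -0.1, -0.3, 0.1, 0, 0], [0, -0.05, -0.15, 0, 0, 0], [0, 0, 0, 0, 0, 0], [0, 0, 0, 0, 0, 0]]}}

```text
t: 24.3
eef_pos: [0.4417, 0.1291, 0.1452]
ee_rot: [2.155, 1.566, -2.687]
force: [-0.7, -0.2, -2.3]
width: 0.0117
```

```bash
python3 go.py 0.444 0.1324 0.142 83.2 22 0;python3 - <<'E'
from h import *
f=wrist();T=tool();crop(f,120,0,520,380,2,"pics/w34.png")
crop(cams.grab_frame("scene"),300,120,430,250,5,"pics/sc13.png")
crop(cams.grab_frame("top"),195,170,365,290,4,"pics/top5.png")
E
```

```text
t 24.3 pos [0.4417 0.1291 0.1452] yaw 82.54 w 0.0117 F [-0.68 -0.2  -2.29]
dist 0.0051 rv [-0.66 -0.16 -0.24] n 1
[0.08, -0.05, 0.09, -0.17, -0.04, -0.06]
```

View pics/w34.png

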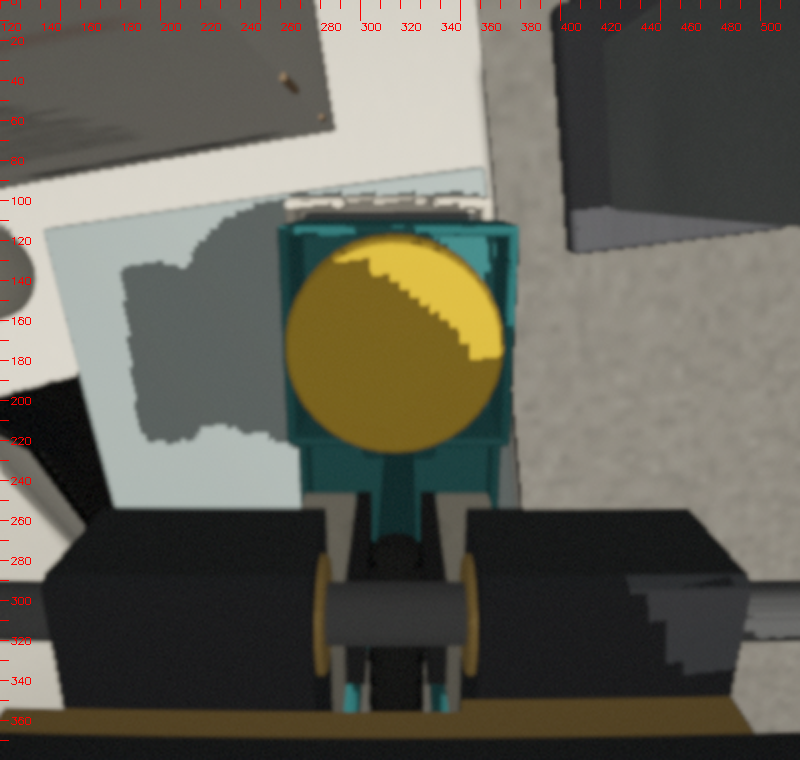

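View pics/sc13.png

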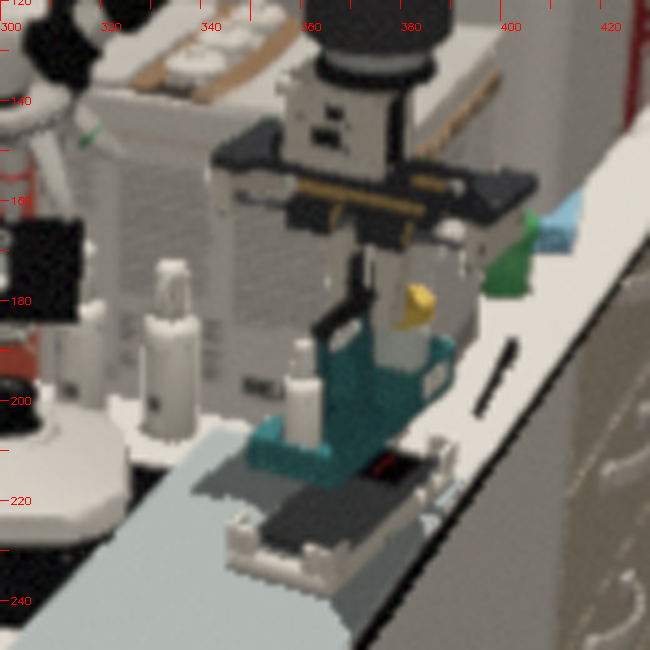

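View pics/top5.png

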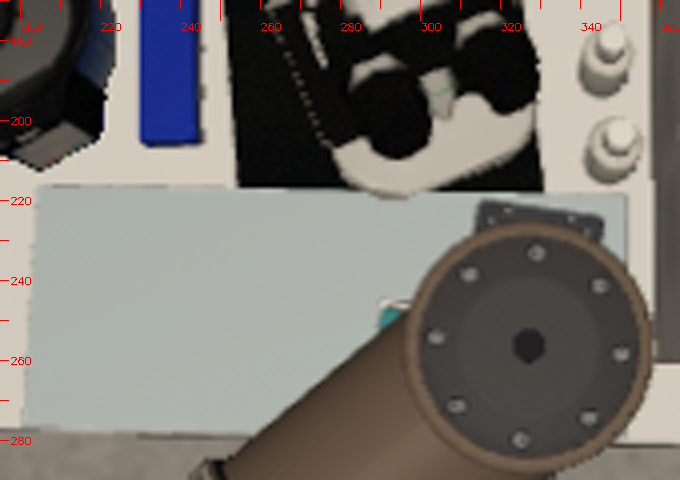

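```bash
python3 - <<'E'
from h import *
f=wrist();T=tool();Ti=np.linalg.inv(T)
a=proj_inv(f,262.5,98.5,.038);b=proj_inv(f,366,96.5,.038);m=(a+b)/2
print(a,b,np.linalg.norm(a-b),np.degrees(np.arctan2(b[1]-a[1],b[0]-a[0]))+180-90)
c=m+.092*np.array([np.cos(np.radians(83.1)),np.sin(np.radians(83.1)),0]);print("cradle c",c)
# carrier pot-end rim in same picture: z = underside+.034
und=T[2,3]-.067
a=proj_inv(f,259.5,113,und+.034);b=proj_inv(f,379,113,und+.034);m=(a+b)/2
print(np.linalg.norm(a-b)); yc=np.radians(82.5);print("carrier c",m+.085*np.array([np.cos(yc),np.sin(yc),0]),"und",und)
E
```

```text
[0.47166502 0.04797697 0.038     ] [0.39774847 0.05619275 0.038     ] 0.07437173674493193 263.6576429086627
cradle c [0.44575934 0.14341853 0.038     ]
0.06250069344271206
carrier c [0.4437236  0.14407218 0.11224788] und 0.07824787876284106
```

Emit:
{"fn": "carry_out", "kwargs": {"deltas": [[0.18, -0.06, 0.04, -0.15, 0, 0], [0, 0, 0, 0, 0, 0], [0, 0, 0, 0, 0, 0], [0, 0, 0, 0, 0, 0], [0, 0, 0, 0, 0, 0]]}}

```text
t: 25.0
eef_pos: [0.4444, 0.1325, 0.137]
ee_rot: [2.182, 1.565, -2.645]
force: [-0.3, 0.3, -2.5]
width: 0.0116
```

```bash
python3 go.py 0.444 0.1324 0.138 83.2 22 0;python3 - <<'E'
from h import *
f=wrist();T=tool();crop(f,120,60,520,380,2,"pics/w35.png")
crop(cams.grab_frame("scene"),300,120,430,250,5,"pics/sc14.png")
print(arm.get_state()["qd"].round(4))
E
python3 go.py 0.444 0.1324 0.138 83.2 22 0 | head -1
```

```text
t 25.0 pos [0.4444 0.1325 0.137 ] yaw 83.4 w 0.0116 F [-0.25  0.33 -2.49]
dist 0.0011 rv [ 0.2  -0.18 -0.26] n 1
[-0.03, 0.01, -0.0, 0.05, -0.05, -0.07]
[-0.0022 -0.0035 -0.0012 -0.0013 -0.0002  0.0011]
t 25.1 pos [0.4444 0.1325 0.137 ] yaw 83.39 w 0.0116 F [-0.01 -0.53 -2.17]
```

View pics/w35.png

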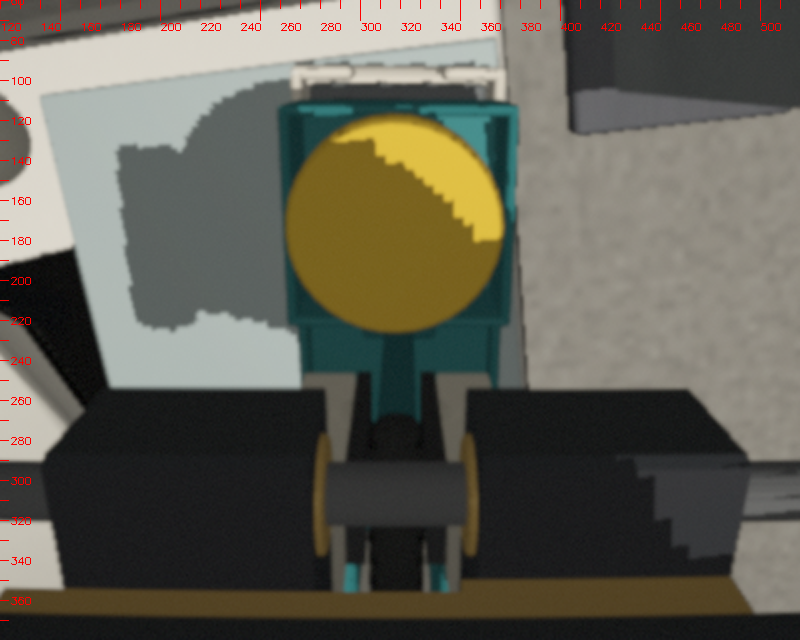

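View pics/sc14.png

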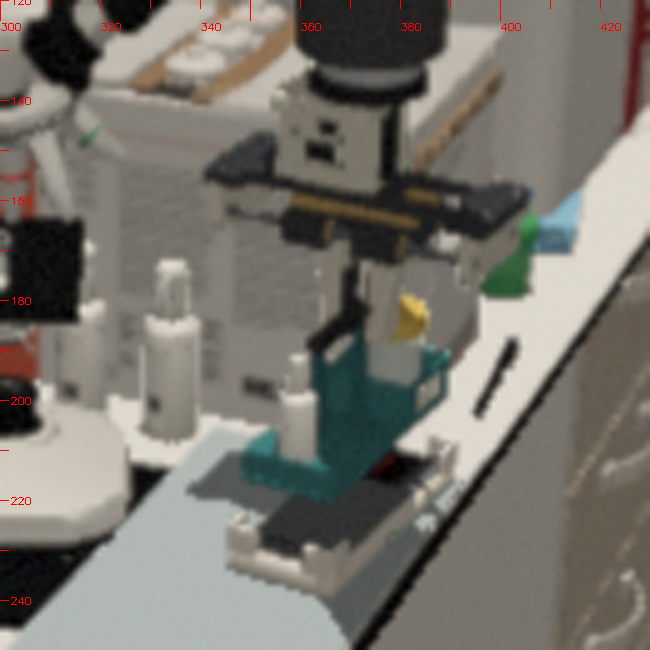

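```bash
python3 - <<'E'
from h import *
f=wrist()
a=proj_inv(f,265.5,93.5,.038);b=proj_inv(f,373,93,.038);m=(a+b)/2
print(np.linalg.norm(a-b),"cradle c",m+.092*np.array([np.cos(np.radians(83.1)),np.sin(np.radians(83.1)),0]))
a=proj_inv(f,259.5,113,.104);b=proj_inv(f,379,113,.104);m=(a+b)/2
print("carrier c",m+.085*np.array([np.cos(np.radians(83.3)),np.sin(np.radians(83.3)),0]))
print(arm.job_done())
E
```

```text
0.07463395466248701 cradle c [0.44564359 0.14353426 0.038     ]
carrier c [0.44621535 0.14680629 0.104     ]
the job is handed in; nothing more can be done
None
```

I handed in the job at about 25 s. The arm is holding the loaded carrier over the check-in cradle, with the pot and dropper standing upright in their cells. No verdict is reported, so the figures below are my own measurements.

**What I did**
- **Pot:** I picked it by its cap with the tool tilted about 11°, because the arm looked likely to touch the microscope's eyepieces if the tool pointed straight down. I set it in its cell at the same tilt, so it stood upright.
- **Dropper:** I picked it by its body and set it upright in its cell.
- **Carrier:** I gripped the rail with 45 N, lifted it level, and carried it across with the pot end over the scan window.

**Last checks**

| Check | Measured | Required |
|---|---|---|
| Offset from cradle centre (wrist camera) | about 0.6 mm in x, 3 mm in y | within 15 mm |
| Squareness to cradle | within about 0.5° | within 7° |
| Underside above cradle bed | about 46 mm | 20 to 90 mm |
| Grip point, from carrier centre towards the pot | about 8 to 10 mm | 1 to 27 mm |
| Tool tilt (pot had not shifted in the wrist view) | about 0.3° | level within 4° |
| Joint speeds | almost zero | still |

- **Disagreement:** the cameras and the arm's own position readings differed by 2 to 3 mm throughout, and once by up to 6 mm. By the arm's reading the final y offset is nearly zero, not 3 mm. Both are well inside the limit.
- **Bystanders:** they show no sign of having moved in the pictures, but I did not measure them.

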